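# Test-trip the tip bucket of a chain-reaction machine

### The job

Test the tip bucket of the chain-reaction machine: put the wooden blocks into it one after another until it trips under their weight by itself (do not push it over) and dumps them, then swing the empty bucket back fully upright, and after that hang the wooden ready tag by its hole on the peg of the post. Finish with every block on the bench, loaded or not, lying in the catch tray and leave the tape roll, can and screwdriver where they are.

Things in the scene. Friction and masses are not known exactly. Their poses are not given: they have to be found in the camera images.
- bucket (a joint): angle of the tip bucket (open plywood scoop): 0 = upright on its stop, 1.7 = fully tipped to the tray. A counterweight holds it upright; usually the third block put in trips it, at times the second or fourth; weight nearer the lip counts more. It tips in about 0.5 s and stays over until swung back to below about 0.45 rad, whence it falls home. About 2 N at the bar moves it.
- bucket_in (a point): middle of the bucket's flat inner floor (90 mm long, 110 wide), 45 mm ahead of the axle and 6 mm above it when upright; turns with the bucket. x points to the lip, y along the axle, z out of the mouth. Rear and side walls rise 60 mm above it.
- bucket_lip (a point): middle of the bucket's front lip, 136 mm ahead of the axle and 52 mm above it when upright; the front wall slopes outward at 45 degrees from the floor to this lip.
- bucket_bar (a point): middle of the bucket's round handle bar, 14 mm thick, parallel to the axle, 95 mm of it free, 130 mm behind the axle and 30 mm above it when upright: it runs on a circle of 133 mm radius about the axle. When the bucket trips the bar swings up over it to about 330 mm above the table: keep the hand clear. Pinch or cage it from above, fingers closing across it, to lead it back.
- rig: the fixed wooden rig; origin on the table straight under the middle of the axle, which is level, along the rig's y, 205 mm above the table, at the foot of the bucket's rear wall. x points to the dump side, z up. Two uprights 50 mm wide, 230 mm high stand 115 mm to either side along y, outside the tray.
- tray_in (a point): middle of the fixed catch tray's inner floor, 8 mm above the table, 110 mm from the rig's origin along its x; same axes. Inside, the tray is 324 mm (x) by 194 mm (y), rim 50 mm above the table. The upright bucket's lip stands 26 mm ahead (x) of this point; the tray beyond that is open from above.
- block1_mid (a point): centre of a loose beech block, 75 (its x) by 42 by 42 mm, about 100 g, lying on the table at the start; four to six of the six blocks are there.
- block2_mid (a point): centre of a loose beech block, 75 (its x) by 42 by 42 mm, about 100 g, lying on the table at the start; four to six of the six blocks are there.
- block3_mid (a point): centre of a loose beech block, 75 (its x) by 42 by 42 mm, about 100 g, lying on the table at the start; four to six of the six blocks are there.
- block4_mid (a point): centre of a loose beech block, 75 (its x) by 42 by 42 mm, about 100 g, lying on the table at the start; four to six of the six blocks are there.
- block5_mid (a point): centre of a loose beech block, 75 (its x) by 42 by 42 mm, about 100 g, lying on the table at the start; four to six of the six blocks are there.
- block6_mid (a point): centre of a loose beech block, 75 (its x) by 42 by 42 mm, about 100 g, lying on the table at the start; four to six of the six blocks are there.
- tag_hole (a point): centre of the square hole (30 mm wide) in the ready tag, a loose plywood paddle 165 mm tall, 70 wide, 8 thick, 70 g; hole centre 100 mm above its lower end. z points up along the tag, x is normal to its face, y across it. At the start it stands in the 13 mm slot of a fixed wooden holder 45 mm high, its lower end 8 mm above the table: lift it straight up by 45 mm or more.
- tag_grip (a point): middle of the tag's solid head, 45 mm above the hole's centre and 20 mm below the tag's upper end; pinch here across the 8 mm thickness. Same axes as the tag.
- peg_mid (a point): point on the axis of the peg, half-way along, about 162 mm above the table. The peg is a steel rod 10 mm thick, 90 mm long, on a fixed wooden post. The frame is the stand's: the peg points along -x and rises 8 degrees towards its free end; z is up. The post's front face is 45 mm from this point along +x; the post is 40 mm wide and 182 mm high.
- peg_tip (a point): free end of the peg, 45 mm from peg_mid along -x and 6 mm higher.
- tape_roll: bystander: cardboard tape roll, 100 mm across, 30 mm high; leave alone.
- glue_can: bystander: can, 70 mm across, 110 mm high; leave alone.
- driver: bystander: screwdriver lying on the table; leave alone.
Mind the look-alikes: they are no part of the job. What is shaped like the part that bears block1_mid but blue is not meant.

How it is judged:
On the way, in this order (a step that is already met when the one before it is completed fails the run):
1. a block lies in the upright bucket (((x of block1_mid in the frame of bucket_in between -0.05 and 0.1 m and y of block1_mid in the frame of bucket_in between -0.06 and 0.06 m and z of block1_mid in the frame of bucket_in between 0 and 0.12 m) or (x of block2_mid in the frame of bucket_in between -0.05 and 0.1 m and y of block2_mid in the frame of bucket_in between -0.06 and 0.06 m and z of block2_mid in the frame of bucket_in between 0 and 0.12 m) or (x of block3_mid in the frame of bucket_in between -0.05 and 0.1 m and y of block3_mid in the frame of bucket_in between -0.06 and 0.06 m and z of block3_mid in the frame of bucket_in between 0 and 0.12 m) or (x of block4_mid in the frame of bucket_in between -0.05 and 0.1 m and y of block4_mid in the frame of bucket_in between -0.06 and 0.06 m and z of block4_mid in the frame of bucket_in between 0 and 0.12 m) or (x of block5_mid in the frame of bucket_in between -0.05 and 0.1 m and y of block5_mid in the frame of bucket_in between -0.06 and 0.06 m and z of block5_mid in the frame of bucket_in between 0 and 0.12 m) or (x of block6_mid in the frame of bucket_in between -0.05 and 0.1 m and y of block6_mid in the frame of bucket_in between -0.06 and 0.06 m and z of block6_mid in the frame of bucket_in between 0 and 0.12 m)) and value of joint bucket below 0.06 rad and contact force between the fingers and bucket below 0.5 N), for 0.2 s.
2. the loaded bucket trips by itself, the hand not on it (((x of block1_mid in the frame of bucket_in between -0.05 and 0.1 m and y of block1_mid in the frame of bucket_in between -0.06 and 0.06 m and z of block1_mid in the frame of bucket_in between 0 and 0.12 m) or (x of block2_mid in the frame of bucket_in between -0.05 and 0.1 m and y of block2_mid in the frame of bucket_in between -0.06 and 0.06 m and z of block2_mid in the frame of bucket_in between 0 and 0.12 m) or (x of block3_mid in the frame of bucket_in between -0.05 and 0.1 m and y of block3_mid in the frame of bucket_in between -0.06 and 0.06 m and z of block3_mid in the frame of bucket_in between 0 and 0.12 m) or (x of block4_mid in the frame of bucket_in between -0.05 and 0.1 m and y of block4_mid in the frame of bucket_in between -0.06 and 0.06 m and z of block4_mid in the frame of bucket_in between 0 and 0.12 m) or (x of block5_mid in the frame of bucket_in between -0.05 and 0.1 m and y of block5_mid in the frame of bucket_in between -0.06 and 0.06 m and z of block5_mid in the frame of bucket_in between 0 and 0.12 m) or (x of block6_mid in the frame of bucket_in between -0.05 and 0.1 m and y of block6_mid in the frame of bucket_in between -0.06 and 0.06 m and z of block6_mid in the frame of bucket_in between 0 and 0.12 m)) and value of joint bucket between 0.25 and 1.2 rad and velocity of joint bucket above 0.2 rad/s and contact force between the fingers and bucket below 0.5 N).
3. the bucket is fully tipped over (value of joint bucket above 1.55 rad), for 0.1 s.
4. the empty bucket is back upright (value of joint bucket below 0.06 rad and not ((x of block1_mid in the frame of bucket_in between -0.05 and 0.1 m and y of block1_mid in the frame of bucket_in between -0.06 and 0.06 m and z of block1_mid in the frame of bucket_in between 0 and 0.12 m) or (x of block2_mid in the frame of bucket_in between -0.05 and 0.1 m and y of block2_mid in the frame of bucket_in between -0.06 and 0.06 m and z of block2_mid in the frame of bucket_in between 0 and 0.12 m) or (x of block3_mid in the frame of bucket_in between -0.05 and 0.1 m and y of block3_mid in the frame of bucket_in between -0.06 and 0.06 m and z of block3_mid in the frame of bucket_in between 0 and 0.12 m) or (x of block4_mid in the frame of bucket_in between -0.05 and 0.1 m and y of block4_mid in the frame of bucket_in between -0.06 and 0.06 m and z of block4_mid in the frame of bucket_in between 0 and 0.12 m) or (x of block5_mid in the frame of bucket_in between -0.05 and 0.1 m and y of block5_mid in the frame of bucket_in between -0.06 and 0.06 m and z of block5_mid in the frame of bucket_in between 0 and 0.12 m) or (x of block6_mid in the frame of bucket_in between -0.05 and 0.1 m and y of block6_mid in the frame of bucket_in between -0.06 and 0.06 m and z of block6_mid in the frame of bucket_in between 0 and 0.12 m)) and contact force between the fingers and bucket below 0.5 N), for 0.3 s.
5. the tag hangs on the peg, let go (x of tag_hole in the frame of peg_mid between -0.042 and 0.042 m and y of tag_hole in the frame of peg_mid between -0.015 and 0.015 m and z of tag_hole in the frame of peg_mid between -0.025 and 0.004 m and angle between tag_hole's own z axis and vertical below 0.3 rad and contact force between the fingers and tag below 0.1 N and linear speed of tag below 0.04 m/s), for 0.3 s.
At the end, for the whole second after the job is handed in: the bucket is upright (below 0.06 rad), the tag hangs by its hole on the peg, let go and at rest, and every block that is there lies inside the catch tray (centre within its walls and less than 120 mm above its floor), at rest (all of step 5 and value of joint bucket below 0.06 rad and x of block1_mid in the frame of tray_in between -0.165 and 0.165 m and y of block1_mid in the frame of tray_in between -0.1 and 0.1 m and z of block1_mid in the frame of tray_in between 0 and 0.12 m and x of block2_mid in the frame of tray_in between -0.165 and 0.165 m and y of block2_mid in the frame of tray_in between -0.1 and 0.1 m and z of block2_mid in the frame of tray_in between 0 and 0.12 m and x of block3_mid in the frame of tray_in between -0.165 and 0.165 m and y of block3_mid in the frame of tray_in between -0.1 and 0.1 m and z of block3_mid in the frame of tray_in between 0 and 0.12 m and x of block4_mid in the frame of tray_in between -0.165 and 0.165 m and y of block4_mid in the frame of tray_in between -0.1 and 0.1 m and z of block4_mid in the frame of tray_in between 0 and 0.12 m and x of block5_mid in the frame of tray_in between -0.165 and 0.165 m and y of block5_mid in the frame of tray_in between -0.1 and 0.1 m and z of block5_mid in the frame of tray_in between 0 and 0.12 m and x of block6_mid in the frame of tray_in between -0.165 and 0.165 m and y of block6_mid in the frame of tray_in between -0.1 and 0.1 m and z of block6_mid in the frame of tray_in between 0 and 0.12 m and linear speed of each of block1, block2, block3, block4, block5, block6 below 0.03 m/s); the robot touches nothing.
It fails at once if the hand pushes the bucket over (contact force between the fingers and bucket above 4 N and value of joint bucket between 0.1 and 0.6 rad and velocity of joint bucket above 0.6 rad/s).
It fails at once if the tape roll is disturbed (distance of tape_roll from where it was at the start of the episode above 0.03 m).
It fails at once if the can is disturbed (distance of glue_can from where it was at the start of the episode above 0.03 m).
It fails at once if the screwdriver is disturbed (distance of driver from where it was at the start of the episode above 0.03 m).
Of block1, block2, block3, block4, block5, block6 only 4 to 6 are there at a start; the rules pass over those that are not, and their reading is None.
At some moment in a run one of block1, block2, block3, block4, block5, block6 may be knocked a few centimetres aside while the robot is not near it.
It also fails if it takes over 210 s, if anything falls off the work surface, if the arm or the gripper's body presses on something with over 40 N, if the wrist force passes 120 N, or if a joint passes its speed limit or range.

### The arm

A 6-joint arm with a two-finger parallel gripper is mounted at the origin on the work surface. World frame = base frame: x ahead of the robot, y to its left, z up, the work surface at z = 0. Lengths are in m, angles in rad, forces in N, time in s.
With the tool pointing down it reaches from about 0.35 to 0.85 m from the base axis. Payload 8.1 kg.
Tool frame: the origin (TCP) lies on the centre line of the jaws, within the pads' length; the fingertips stand 25 mm ahead of it and the grasp point (between the pads) lies 6 mm ahead of it; z points along the fingers, x is the direction in which the jaws open and shut, and the axes are right-handed (so a half turn about z gives the same grasp; the last joint's range is limited). The gripper opens to 93 mm and grips with 3 to 60 N. Pads are 15 mm wide; open, the fingers measure 128 mm over their backs; the gripper's body (75 mm by 188 mm) begins 65 mm behind the grasp point.
Start: joints at [1.073, 0.13, 1.488, -0, 1.523, -0.085], TCP at [0.241, 0.55, 0.244] pointing down, gripper open.
Joint ranges: [-2.96, 2.96], [-0.89, 2.26], [0.02, 2.5], [-1.34, 4.48], [0, 2.73], [-2.66, 2.66]. Speed limits (rad/s): [2.39, 2.39, 2.79, 3.14, 3.14, 3.14].

### API

Orientations are given as a rotation vector (axis times angle).
In Python, from bench import readout, cams, hand_in, models gives the robot as it stands.
- The arm moves only by the tool arm_command, never from a script. Its argument "targets" is a list of rows, each a list of 6 numbers: the shift along the tool's x, y, z as a fraction of full scale, then the turn, a rotation vector about the tool's x, y, z as a fraction of full scale. A call has 1 to 12 rows; each row shifts and turns the commanded pose from where the row before left it, along the tool's axes as they then stand; what a row does not reach is not made up. Full scale, the value 1, is 30 cm for a shift and 30 degrees for a turn. A row lasts 1/12 s, in which the tool goes at most 41.7 mm and 7.16 degrees, less where a joint would pass 70% of its speed; a pose out of reach is approached as far as the arm can. A call with a number of a shift or a turn outside -1 to 1 is refused whole. A call with a gripper value outside its range is refused whole. "jaw" is the gripper command: -1 is fully open, 1 is shut, values between are in proportion, set as the call begins (left out, the last holds). The fingers move at their own pace and stop on an object; the grip force is fixed at half the most. Time passes only in rows, so rows that do not move let the fingers close. It gives the time, the measured TCP pose, the force and the opening at its end, in the units of the state.
- readout.state(): the state, without advancing time (a new reading comes with each control period).
- cams.camera(name): name is "side" or "top" or "wrist"; returns a dict with "pixels" (384x512x3 uint8, red, green, blue), "intrinsics" (3x3 intrinsics, pixels), "R" (3x3) and "t" (3): a world point X has camera coordinates R X + t; the wrist camera has in their place "mount" (4x4, takes a point from camera to tool coordinates, whose origin is the TCP and whose axes are the tool frame's). Camera axes: x right, y down, z forward; pixel columns grow to the right and rows downward; lengths in m; the calibration is good to about 2 mm. A picture is of the moment at which its call begins: read the wrist's pose just before it. There is no depth.
- hand_in(): hands the job in, once; it reports no verdict.
Trained networks look in the newest picture that a camera, given by its name, has taken for a name from the list of things; names that differ only in an ending like _2 or _b are one class to them, and where a whole thing is asked for, a point or a joint stands for the part that bears it (a point fixed in the world has none). Each returns a list of dicts, best first, with "p" (0 to 1); they miss things now and then, are a little off and sometimes report something else, mostly with a low value. They report only what shows in the picture. A call takes as long as a camera call. They do not tell look-alikes from the thing itself.
- models.spot_in(camera, thing): "extent" ([left, top, right, bottom] in pixels, round what is visible of it).
- models.trace(camera, thing): "region" (384x512 bool, what is visible of it) and "extent" ([left, top, right, bottom] in pixels, round what is visible of it).
- models.place_of(camera, thing): "centre" ([column, row] in pixels: a listed point, or the origin of a listed thing).
The state is a dict: "time": time; "joint_positions": joint angles; "qd": joint speeds; "effort": joint torques, N m; "eef_pos": TCP position; "eef_rot": TCP orientation; "force": force on the tool from outside, world axes, zero at the start; "torque": the same for the moment, N m; "grip_width": finger opening in m.
Only numpy, scipy, OpenCV 4.12 (cv2) and the standard library are available. Lean on these libraries where they do the work, as an engineer would, in place of code of your own. Each camera call takes 0.05 s, during which the arm holds its last target. There are 200 camera calls.

## Working session

There is one attempt and no reset: what is moved stays moved. The work goes in short steps, Python scripts to look and compute and a tool call to move; the robot and the scene stay as the last step left them, time stands still between calls to the robot, and variables do not carry over. Pictures are saved under pics/ and viewed, about 12 in all and at most 16, crops included, and the job is handed in when it is done.

Besides the shell and the picture viewer there is one more tool, called after "Call:" as name([rows], argument=value, ...), one row to a line, values as JSON. arm_command: Moves the arm, as the interface text tells. Its arguments: {"type":"object","properties":{"targets":{"type":"array","items":{"type":"array","items":{"type":"number","minimum":-1,"maximum":1}}},"jaw":{"type":"number"}},"required":["targets"]}

```bash
ls; mkdir -p pics; cat > h.py <<'E'
import numpy as np, cv2
from scipy.spatial.transform import Rotation as R
from bench import readout, cams, models
def snap(n,fn=None):
    s=readout.state(); c=cams.camera(n)
    if n=='wrist':
        M=np.eye(4);M[:3,:3]=R.from_rotvec(s['eef_rot']).as_matrix();M[:3,3]=s['eef_pos']
        W=np.linalg.inv(M@np.array(c['mount'])); c['R'],c['t']=W[:3,:3],W[:3,3]
    c['R']=np.array(c['R']);c['t']=np.array(c['t']);c['K']=np.array(c['intrinsics'])
    if fn: cv2.imwrite('pics/'+fn,cv2.cvtColor(c['pixels'],cv2.COLOR_RGB2BGR))
    return c
def ray(c,px):
    d=c['R'].T@np.linalg.inv(c['K'])@np.array([px[0],px[1],1.]); return -c['R'].T@c['t'],d
def at_z(c,px,z):
    o,d=ray(c,px); return o+d*(z-o[2])/d[2]
def proj(c,X):
    p=c['K']@(c['R']@np.array(X)+c['t']); return p[:2]/p[2]
def tri(c1,p1,c2,p2):
    o1,d1=ray(c1,p1);o2,d2=ray(c2,p2)
    A=np.stack([d1,-d2],1);k=np.linalg.lstsq(A,o2-o1,rcond=None)[0]
    a,b=o1+k[0]*d1,o2+k[1]*d2; return (a+b)/2,np.linalg.norm(a-b)
E
python3 - <<'E'
from h import *
np.set_printoptions(precision=3,suppress=True)
print(readout.state())
C={n:snap(n,n+'0.png') for n in('side','top')}
a=np.hstack([C['top']['pixels'],C['side']['pixels']]) 
for n in C: print(n,'pos',-C[n]['R'].T@C[n]['t'])
for th in ['rig','bucket_in','bucket_lip','bucket_bar','tray_in','block1_mid','tag_hole','tag_grip','peg_mid','peg_tip','tape_roll','glue_can','driver']:
    P={}
    for n in C:
        r=models.place_of(n,th);P[n]=r
        print(th,n,[(np.round(q['centre'],1).tolist(),round(q['p'],2)) for q in r[:7]])
    if P['side'] and P['top']: print('   ',tri(C['side'],P['side'][0]['centre'],C['top'],P['top'][0]['centre']))
E
```

```text
pics
{'time': 0.0, 'joint_positions': array([ 1.073,  0.131,  1.489, -0.   ,  1.523, -0.085]), 'qd': array([-0.001,  0.   , -0.   , -0.001, -0.   , -0.002]), 'effort': array([  0.002, -55.985, -49.176,   0.077,   0.035,  -0.   ]), 'eef_pos': array([0.24 , 0.549, 0.243]), 'eef_rot': array([ 2.629,  1.718, -0.003]), 'force': array([ 0.507, -0.381,  0.28 ]), 'torque': array([-0.046,  0.03 , -0.006]), 'grip_width': 0.09263797740492591}
side pos [ 0.22  -1.03   1.349]
top pos [0.389 0.052 1.233]
rig side [([284.4, 222.9], 0.94)]
rig top [([275.5, 181.7], 0.93)]
    (array([ 0.576, -0.013,  0.007]), np.float64(0.0040579301918793826))
bucket_in side [([287.9, 193.6], 0.83)]
bucket_in top [([295.4, 170.5], 0.96), ([332.1, 169.2], 0.68), ([368.0, 138.5], 0.3)]
    (array([ 0.573, -0.057,  0.216]), np.float64(0.0008804049176900621))
bucket_lip side [([293.6, 204.4], 0.76), ([291.7, 245.1], 0.31), ([303.7, 177.0], 0.17)]
bucket_lip top [([331.4, 169.1], 0.67), ([277.7, 182.4], 0.42), ([191.8, 208.3], 0.19)]
    (array([ 0.565, -0.145,  0.263]), np.float64(0.008353441666137705))
bucket_bar side 
[... 957 characters left out ...]
 np.float64(0.32801270888033707))
peg_mid side [([292.4, 293.6], 0.76)]
peg_mid top [([410.0, 207.2], 0.9)]
    (array([ 0.477, -0.388,  0.163]), np.float64(0.0018197884768722506))
peg_tip side [([282.8, 298.3], 0.69)]
peg_tip top [([415.5, 221.2], 0.63)]
    (array([ 0.44 , -0.399,  0.171]), np.float64(0.005334151717153447))
tape_roll side [([287.5, 191.8], 0.74), ([305.6, 176.0], 0.57)]
tape_roll top [([207.0, 133.8], 0.73)]
    (array([ 0.717,  0.229, -0.095]), np.float64(0.08911660300101155))
glue_can side [([238.2, 253.1], 0.57)]
glue_can top [([301.1, 242.8], 0.6)]
    (array([ 0.376, -0.095,  0.008]), np.float64(0.004053297331241989))
driver side [([352.9, 286.2], 0.81)]
driver top []
```

```bash
python3 - <<'E'
import cv2
for n in('top','side'):
    a=cv2.imread(f'pics/{n}0.png'); cv2.imwrite(f'pics/{n}0b.png',cv2.resize(a,(800,600),interpolation=cv2.INTER_CUBIC))
E
```

```text
(no output)
```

View pics/top0b.png

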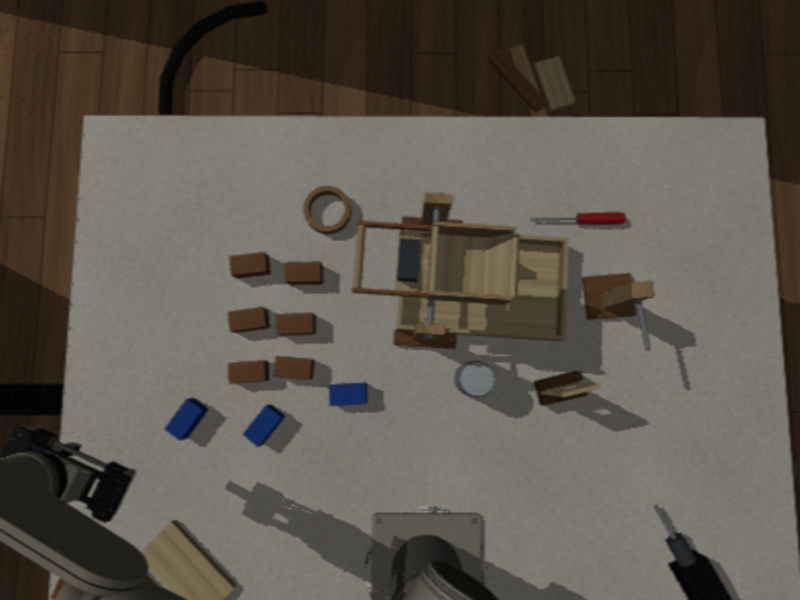

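View pics/side0b.png

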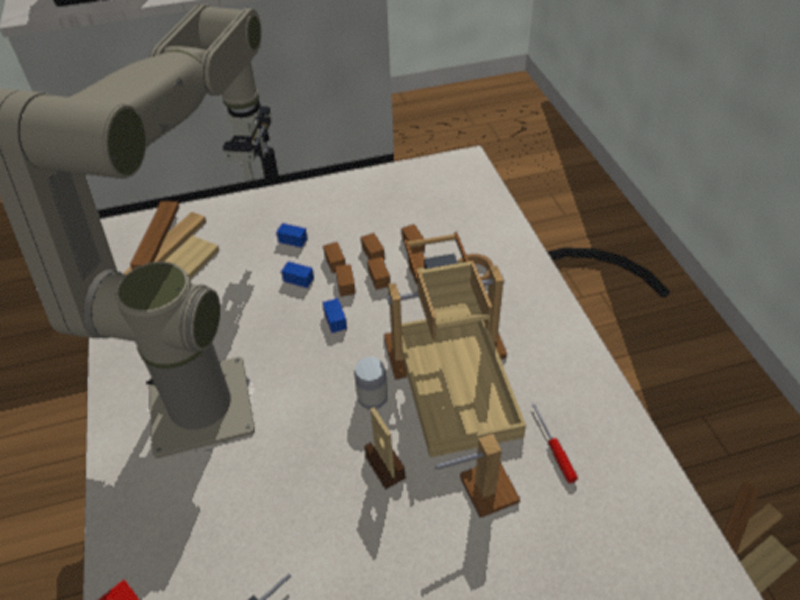

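Six brown blocks in a 2×3 grid at the left (800‑px top view, (249,264)…(294,368)), three blue decoys below them. The rig is upright at (440,270), the peg post at (620,295), the tag in its holder at (565,388) and the can at (475,380). Next I fit poses.

```bash
cat >> h.py <<'E'
from scipy.optimize import least_squares, minimize
def Rz(a): return np.array([[np.cos(a),-np.sin(a),0],[np.sin(a),np.cos(a),0],[0,0,1]])
def fit_frame(obs,x0):
    "obs: list of (cam,px,local point); frame (x,y,yaw) on table"
    f=lambda p:np.concatenate([proj(c,Rz(p[2])@np.array(L)+[p[0],p[1],0])-px for c,px,L in obs])
    r=least_squares(f,x0,loss='soft_l1',f_scale=1.5); return r.x,f(r.x).reshape(-1,2)
def brown(c):
    h=cv2.cvtColor(c['pixels'],cv2.COLOR_RGB2HSV)
    m=((h[...,0]<14)|(h[...,0]>172))&(h[...,1]>115)&(h[...,2]>40)
    return cv2.morphologyEx(m.astype(np.uint8),cv2.MORPH_OPEN,np.ones((3,3)))
def fit_block(c,mask,p0,zb=0.):
    g=np.array([[x,y,z] for x in(-.0375,.0375) for y in(-.021,.021) for z in(0,.042)])
    def cost(p):
        P=(Rz(p[2])@g.T).T+[p[0],p[1],zb]
        q=np.array([proj(c,X) for X in P])
        m=np.zeros(mask.shape,np.uint8)
        cv2.fillConvexPoly(m,np.round(cv2.convexHull(q.astype(np.float32))*16).astype(np.int32),1,cv2.LINE_AA,4)
        return 1-(m&mask).sum()/max(1,(m|mask).sum())
    best=min((minimize(cost,[p0[0],p0[1],a],method='Nelder-Mead',options=dict(initial_simplex=np.array([p0[0],p0[1],a])+np.array([[0,0,0],[.012,0,0],[0,.012,0],[0,0,.25]]))) for a in (p0[2]-.3,p0[2],p0[2]+.3)),key=lambda r:r.fun)
    return best.x,best.fun
def blocks(c,roi=lambda X:True,lo=120):
    n,lab,st,ce=cv2.connectedComponentsWithStats(brown(c));out=[]
    for i in range(1,n):
        if st[i,4]<lo: continue
        X=at_z(c,ce[i],.025)
        if not roi(X): continue
        p,f=fit_block(c,(lab==i).astype(np.uint8),[X[0],X[1],np.pi/2]); out.append((p,f,st[i,4]))
    return out
E
python3 - <<'E'
from h import *
np.set_printoptions(precision=3,suppress=True)
C={n:snap(n) for n in('side','top')}
for p,f,a in blocks(C['top'],lambda X:.1<X[1]<.5 and .2<X[0]<.65): print('block',p,round(f,2),a)
def get(th,n,k=0): 
    r=models.place_of(n,th); return r[k]['centre'] if len(r)>k else None
L={'rig':[0,0,0],'bucket_in':[.045,0,.211],'bucket_lip':[.136,0,.257],'bucket_bar':[-.13,0,.235],'tray_in':[.11,0,.008]}
ob=[(C[n],get(t,n),L[t]) for t in L for n in C]
x,r=fit_frame(ob,[.58,-.013,-1.7]);print('rig',x,'\n',r.T)
L={'peg_mid':[0,0,.162],'peg_tip':[-.045,0,.168]}
ob=[(C[n],get(t,n),L[t]) for t in L for n in C]
x,r=fit_frame(ob,[.47,-.38,.3]);print('peg',x,'\n',r.T)
for n in C: print(n,[(q['extent'],q['p']) for q in models.spot_in(n,'tag_hole')])
E
```

```text
block [0.612 0.367 1.305] 0.48 211
block [0.597 0.256 1.317] 0.45 214
block [0.499 0.366 1.573] 0.5 198
block [0.49  0.271 1.578] 0.37 236
block [0.4   0.269 1.592] 0.36 231
block [0.391 0.366 1.592] 0.39 230Traceback (most recent call last):
  File "<stdin>", line 9, in <module>
  File "h.py", line 27, in fit_frame
    r=least_squares(f,x0,loss='soft_l1',f_scale=1.5); return r.x,f(r.x).reshape(-1,2)
    return func(*args, **kwargs)
    vector_fun = VectorFunction(
        fun_wrapped,
    ...<6 lines>...
        workers=workers
    )
    self._update_fun()
    ~~~~~~~~~~~~~~~~^^
    self.f = self.fun_wrapped(xp_copy(self.x))
             ~~~~~~~~~~~~~~~~^^^^^^^^^^^^^^^^^
    return np.atleast_1d(self.fun(x))
                         ~~~~~~~~^^^
    return self.f(x, *self.args, **self.kwargs)
           ~~~~~~^^^^^^^^^^^^^^^^^^^^^^^^^^^^^^
  File "h.py", line 26, in <lambda>
    f=lambda p:np.concatenate([proj(c,Rz(p[2])@np.array(L)+[p[0],p[1],0])-px for c,px,L in obs])
                               ~~~~~~~~~~~~~~~~~~~~~~~~~~~~~~~~~~~~~~~~~~^~~
TypeError: unsupported operand type(s) for -: 'float' and 'NoneType'
```

```bash
sed -i 's/(h\[...,1\]>115)&(h\[...,2\]>40)/(h[...,1]>75)\&(h[...,2]>25)/; s/(h\[...,0\]<14)/(h[...,0]<17)/' h.py
python3 - <<'E'
from h import *
np.set_printoptions(precision=3,suppress=True)
C={n:snap(n) for n in('side','top')}
h=cv2.cvtColor(C['top']['pixels'],cv2.COLOR_RGB2HSV); print(h[160:178,158,:].tolist())
for p,f,a in blocks(C['top'],lambda X:.1<X[1]<.5 and .2<X[0]<.65): print('block',p,round(f,2),a)
def get(th,n,k=0): 
    r=models.place_of(n,th); return r[k]['centre'] if len(r)>k else None
L={'rig':[0,0,0],'bucket_in':[.045,0,.211],'bucket_lip':[.136,0,.257],'bucket_bar':[-.13,0,.235],'tray_in':[.11,0,.008]}
ob=[(C[n],get(t,n),L[t]) for t in L for n in C if get(t,n) is not None]
x,r=fit_frame(ob,[.58,-.013,-1.7]);print('rig',x,'\n',r.T)
L={'peg_mid':[0,0,.162],'peg_tip':[-.045,0,.168]}
ob=[(C[n],get(t,n),L[t]) for t in L for n in C if get(t,n) is not None]
x,r=fit_frame(ob,[.47,-.38,.3]);print('peg',x,'\n',r.T)
for n in C: print(n,[(q['extent'],q['p']) for q in models.spot_in(n,'tag_hole')])
E
```

```text
[[22, 22, 127], [19, 23, 124], [15, 57, 98], [13, 128, 82], [14, 145, 81], [13, 142, 79], [13, 148, 76], [13, 148, 76], [13, 142, 77], [13, 144, 76], [14, 147, 73], [12, 145, 74], [13, 143, 75], [13, 145, 74], [13, 151, 66], [14, 167, 32], [17, 119, 30], [16, 53, 53]]
block [0.612 0.368 1.571] 0.17 330
block [0.596 0.256 1.574] 0.14 329
block [0.496 0.364 1.587] 0.17 331
block [0.49  0.268 1.583] 0.14 323
block [0.398 0.267 1.461] 0.14 324
block [0.39  0.363 1.598] 0.13 326
rig [ 0.581 -0.009 -1.682] 
 [[-1.372  0.793  1.404  2.262 -0.019 -0.792  0.227 -0.533 -0.463 -1.952]
 [-2.52  -0.873  3.724 -0.494  0.429 -0.765 -0.046  0.451  0.17   3.505]]
peg [ 0.482 -0.393  0.166] 
 [[ 0.012  0.27   3.197 -1.055]
 [-0.08   2.253  0.293  0.03 ]]
side [([234.1, 260.3, 252.5, 301.5], 0.62)]
top [([348.2, 245.1, 386.2, 253.4], 0.63)]
```

```bash
cat > plan.py <<'E'
"python3 plan.py 'x,y,z,aDeg[,step_mm]' ... : rows from the present pose through waypoints (tool down, tool-x at world angle a)"
import sys
from h import *
def down(a): a=np.radians(a); x=np.array([np.cos(a),np.sin(a),0]); z=np.array([0,0,-1.]); return np.stack([x,np.cross(z,x),z],1)
def rows(p,M,w):
    step=(w[4] if len(w)>4 else 40)/1000; T=np.array(w[:3]); G=down(w[3])
    n=int(max(np.ceil(np.linalg.norm(T-p)/step-.02),np.ceil(np.degrees(R.from_matrix(M.T@G).magnitude())/7.0-.02),1)); out=[]
    for k in range(n,0,-1):
        s=np.round(M.T@(T-p)/k/.3,3); t=np.round(R.from_matrix(M.T@G).as_rotvec()/k/np.radians(30),3)
        out.append([*s,*t]); p=p+M@s*.3; M=M@R.from_rotvec(t*np.radians(30)).as_matrix()
    return out,p,M
if __name__=='__main__':
    s=readout.state(); p,M=s['eef_pos'],R.from_rotvec(s['eef_rot']).as_matrix(); x=M[:,0]
    print('t %.2f'%s['time'],'pos',np.round(p,4),'ang %.1f'%np.degrees(np.arctan2(x[1],x[0])),'tilt %.2f'%np.degrees(np.arccos(min(1,-M[2,2]))),'w %.4f'%s['grip_width'],'F',np.round(s['force'],1))
    for a in sys.argv[1:]:
        w=[float(v) for v in a.split(',')]; o,p,M=rows(p,M,w)
        print(a,len(o),'[',', '.join('['+','.join('%g'%(v+0) for v in r)+']' for r in o),']')
E
python3 plan.py .49,.268,.16,0 .49,.268,.033,0 .49,.268,.2,0 .54,.1,.42,-3 .576,-.056,.42,-6.4 .576,-.056,.26,-6.4
```

```text
t 3.60 pos [0.2407 0.5496 0.2436] ang 66.3 tilt 0.00 w 0.0928 F [ 0.7  0.1 -0.1]
.49,.268,.16,0 10 [ [-0.053,0.114,0.028,0,0,0.221], [-0.039,0.119,0.028,0,0,0.221], [-0.025,0.123,0.028,0,0,0.221], [-0.011,0.125,0.028,0,0,0.221], [0.004,0.125,0.028,0,0,0.221], [0.018,0.124,0.028,0,0,0.221], [0.032,0.121,0.028,0,0,0.221], [0.046,0.117,0.028,0,0,0.222], [0.06,0.11,0.027,0,0,0.221], [0.071,0.103,0.028,0,0,0.222] ]
.49,.268,.033,0 4 [ [0,0,0.106,0,0,0], [0,0,0.106,0,0,0], [0,0,0.106,0,0,0], [0,0,0.105,0,0,0] ]
.49,.268,.2,0 5 [ [0,0,-0.111,0,0,0], [0,0,-0.111,0,0,0], [0,0,-0.112,0,0,0], [0,0,-0.111,0,0,0], [0,0,-0.112,0,0,0] ]
.54,.1,.42,-3 8 [ [0.021,0.07,-0.092,0,0,0.012], [0.021,0.07,-0.092,0,0,0.013], [0.022,0.07,-0.091,0,0,0.012], [0.022,0.069,-0.092,0,0,0.013], [0.023,0.069,-0.091,0,0,0.012], [0.023,0.069,-0.092,0,0,0.013], [0.024,0.069,-0.091,0,0,0.012], [0.024,0.07,-0.092,0,0,0.013] ]
.576,-.056,.42,-6.4 4 [ [0.037,0.128,0,0,0,0.028], [0.039,0.128,0,0,0,0.028], [0.04,0.127,0,0,0,0.028], [0.042,0.126,0,0,0,0.029] ]
.576,-.056,.26,-6.4 4 [ [0,0,0.133,0,0,0], [0,0,0.134,0,0,0], [0,0,0.133,0,0,0], [0,0,0.134,0,0,0] ]
```

Call:
arm_command([
  [-0.053, 0.114, 0.028, 0, 0, 0.221],
  [-0.039, 0.119, 0.028, 0, 0, 0.221],
  [-0.025, 0.123, 0.028, 0, 0, 0.221],
  [-0.011, 0.125, 0.028, 0, 0, 0.221],
  [0.004, 0.125, 0.028, 0, 0, 0.221],
  [0.018, 0.124, 0.028, 0, 0, 0.221],
  [0.032, 0.121, 0.028, 0, 0, 0.221],
  [0.046, 0.117, 0.028, 0, 0, 0.222],
  [0.06, 0.11, 0.027, 0, 0, 0.221],
  [0.071, 0.103, 0.028, 0, 0, 0.222],
  [0, 0, 0, 0, 0, 0],
], jaw=-1)

```text
time: 4.52
eef_pos: [0.4928, 0.2626, 0.1582]
eef_rot: [3.139, -0.019, -0.0]
force: [-0.4, -0.3, 0.7]
grip_width: 0.0929
```

```bash
python3 plan.py .49,.268,.16,0 ; python3 - <<'E'
from h import *
c=snap('wrist','w1.png')
for b in blocks(c,lambda X:.1<X[1]<.5 and .2<X[0]<.7,300): print(b)
E
```

```text
t 4.52 pos [0.4928 0.2626 0.1582] ang -0.7 tilt 0.16 w 0.0929 F [-0.4 -0.3  0.7]
.49,.268,.16,0 1 [ [-0.01,-0.018,-0.006,0.005,0.001,-0.023] ]
(array([0.61037765, 0.36605356, 1.7010867 ]), np.float64(0.09270216962524658), np.int32(7360))
(array([0.49659392, 0.36419038, 1.72468445]), np.float64(0.07322948450297095), np.int32(5771))
(array([0.39176306, 0.36058486, 1.65341268]), np.float64(0.09381578947368419), np.int32(6889))
(array([0.40050811, 0.26875777, 1.49938078]), np.float64(0.1353269133299544), np.int32(5122))
(array([0.48755678, 0.26715139, 1.56727326]), np.float64(0.08184980560671173), np.int32(4497))
(array([0.59437221, 0.25366523, 1.62307229]), np.float64(0.22658355795148244), np.int32(4591))
(array([0.7246169 , 0.23395165, 0.01089782]), np.float64(0.42947749924494105), np.int32(2025))
```

View pics/w1.png

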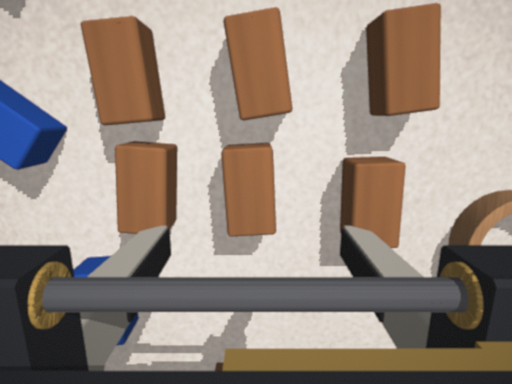

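The wrist view shows all six brown blocks in two rows, with the middle near one (about (248,190)) between the jaws. Blue blocks are at the left, and the estimates agree with the top camera. I'll grasp this one.

```bash
python3 plan.py .488,.267,.10,0 .488,.267,.033,0,25
```

```text
t 4.57 pos [0.4912 0.265  0.1588] ang -0.3 tilt 0.10 w 0.0927 F [0.2 1.2 1.1]
.488,.267,.10,0 2 [ [-0.005,-0.004,0.098,0.001,0.001,-0.006], [-0.006,-0.003,0.098,0.001,0.001,-0.005] ]
.488,.267,.033,0,25 3 [ [0,0,0.074,0,0,0], [0,0,0.075,0,0,0], [0.001,0,0.074,0,0,0] ]
```

Call:
arm_command([
  [-0.005, 0.002, 0.1, 0, 0, 0],
  [-0.002, 0.002, 0.1, 0, 0, 0],
  [0, 0, 0.075, 0, 0, 0],
  [0, 0, 0.075, 0, 0, 0],
  [0, 0, 0.073, 0, 0, 0],
  [0, 0, 0, 0, 0, 0],
  [0, 0, 0, 0, 0, 0],
])

```text
time: 5.15
eef_pos: [0.4862, 0.2672, 0.0323]
eef_rot: [3.141, 0.003, -0.004]
force: [-0.4, -0.5, 0.4]
grip_width: 0.0932
```

Call:
arm_command([
  [0, 0, 0, 0, 0, 0],
  [0, 0, 0, 0, 0, 0],
  [0, 0, 0, 0, 0, 0],
  [0, 0, 0, 0, 0, 0],
  [0, 0, 0, 0, 0, 0],
  [0, 0, 0, 0, 0, 0],
], jaw=1)

```text
time: 5.65
eef_pos: [0.4881, 0.2669, 0.0336]
eef_rot: [-3.141, 0.0, -0.001]
force: [0.1, 0.4, -0.9]
grip_width: 0.0577
```

```bash
python3 plan.py  .49,.268,.2,0 .54,.1,.42,-3 .576,-.056,.42,-6.4 .576,-.056,.28,-6.4
```

```text
t 5.65 pos [0.4881 0.2669 0.0336] ang -0.0 tilt 0.05 w 0.0577 F [ 0.1  0.4 -0.9]
.49,.268,.2,0 5 [ [0.001,-0.001,-0.111,0,0,0], [0.001,-0.001,-0.111,0,0,0], [0.002,-0.001,-0.111,0,0,0], [0.001,0,-0.111,0,-0.001,0], [0.002,-0.001,-0.111,-0.001,0,0] ]
.54,.1,.42,-3 8 [ [0.021,0.07,-0.092,0,0,0.012], [0.021,0.07,-0.092,0,0,0.013], [0.022,0.07,-0.091,0,0,0.012], [0.022,0.07,-0.092,0,0,0.013], [0.023,0.069,-0.091,0,0,0.012], [0.023,0.069,-0.092,0,0,0.013], [0.023,0.069,-0.091,0,0,0.012], [0.024,0.069,-0.092,0,0,0.013] ]
.576,-.056,.42,-6.4 4 [ [0.037,0.128,0,0,0,0.028], [0.039,0.128,0,0,0,0.028], [0.04,0.127,0,0,0,0.028], [0.043,0.127,0,0,0,0.029] ]
.576,-.056,.28,-6.4 4 [ [0,0,0.117,0,0,0], [0,0,0.117,0,0,0], [0,0,0.116,0,0,0], [0,0,0.117,0,0,0] ]
```

Call:
arm_command([
  [0, 0, 0, 0, 0, 0],
  [0, 0, 0, 0, 0, 0],
  [0, 0, 0, 0, 0, 0],
  [0, 0, 0, 0, 0, 0],
  [0, 0, 0, 0, 0, 0],
  [0, 0, -0.06, 0, 0, 0],
  [0, 0, -0.12, 0, 0, 0],
  [0, 0, -0.12, 0, 0, 0],
  [0, 0, -0.12, 0, 0, 0],
  [0, 0, -0.12, 0, 0, 0],
], jaw=1)

```text
time: 6.48
eef_pos: [0.4873, 0.2666, 0.1963]
eef_rot: [3.141, -0.0, -0.001]
force: [0.7, 0.1, -1.9]
grip_width: 0.042
```

Call:
arm_command([
  [0.021, 0.07, -0.092, 0, 0, 0.012],
  [0.021, 0.07, -0.092, 0, 0, 0.012],
  [0.021, 0.07, -0.092, 0, 0, 0.012],
  [0.021, 0.07, -0.092, 0, 0, 0.012],
  [0.023, 0.07, -0.092, 0, 0, 0.013],
  [0.023, 0.07, -0.092, 0, 0, 0.013],
  [0.023, 0.07, -0.092, 0, 0, 0.013],
  [0.024, 0.07, -0.092, 0, 0, 0.013],
  [0.037, 0.128, 0, 0, 0, 0.028],
  [0.039, 0.128, 0, 0, 0, 0.028],
  [0.04, 0.127, 0, 0, 0, 0.028],
  [0.042, 0.126, 0, 0, 0, 0.028],
])

```text
time: 7.48
eef_pos: [0.5731, -0.06, 0.4158]
eef_rot: [-3.137, 0.175, -0.0]
force: [0.8, 0.8, -0.8]
grip_width: 0.0422
```

```bash
python3 plan.py  .576,-.056,.36,-6.4 .576,-.056,.25,-6.4,25; python3 - <<'E'
from h import *
c=snap('wrist');a=c['pixels'];b=snap('side')['pixels'];
cv2.imwrite('pics/p2.png',cv2.cvtColor(np.hstack([cv2.resize(a,(400,300)),cv2.resize(b[60:320,160:400],(325,300))]),cv2.COLOR_RGB2BGR))
E
```

```text
t 7.48 pos [ 0.5731 -0.06    0.4158] ang -6.4 tilt 0.00 w 0.0422 F [ 0.8  0.8 -0.8]
.576,-.056,.36,-6.4 2 [ [0.004,-0.007,0.093,0,0,0], [0.004,-0.007,0.093,0,0,0] ]
.576,-.056,.25,-6.4,25 5 [ [0,0,0.073,0,0,0], [0,0,0.073,0,0,0], [0,0,0.074,0,0,0], [0,0,0.073,0,0,0], [0,0,0.074,0,0,0] ]
```

View pics/p2.png

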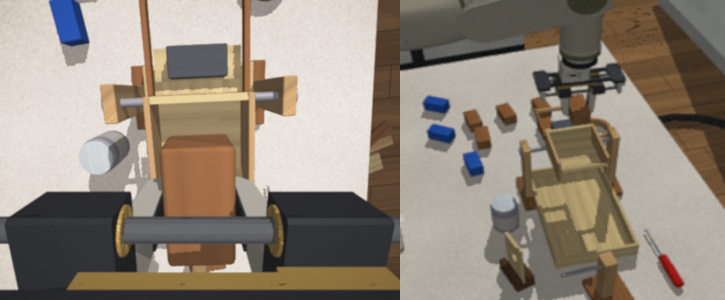

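```bash
python3 plan.py .575,-.061,.36,-6.4 .575,-.061,.251,-6.4,25; python3 - <<'E'
from h import *
c=snap('wrist')
o=np.array([.581,-.009,0]);A=Rz(-1.682)
for px in [(160,132),(358,122)]: X=at_z(c,px,.205);print(X,A.T@(X-o))
for px in [(188,129),(320,120)]: X=at_z(c,px,.265);print('rear wall top',X,A.T@(X-o))
print([ (q['centre'],A.T@(at_z(c,q['centre'],.235)-o)) for q in models.place_of('wrist','bucket_bar')[:1]])
E
```

```text
t 7.58 pos [ 0.5732 -0.0638  0.4144] ang -6.8 tilt 0.15 w 0.0421 F [ 0.3  0.  -0.9]
.575,-.061,.36,-6.4 2 [ [0.003,-0.005,0.091,0.002,0.002,-0.006], [0.002,-0.005,0.09,0.001,0.002,-0.006] ]
.575,-.061,.251,-6.4,25 5 [ [0,0,0.073,0,0,0], [0,0,0.073,0,0,0], [0,0,0.073,0,0,0], [0,0,0.072,0,0,0], [0,0,0.073,0,0,0] ]
[ 0.4781933  -0.00353927  0.205     ] [ 0.00598193 -0.1027777   0.205     ]
[ 0.68773989 -0.01776041  0.205     ] [-0.00313912  0.10705277  0.205     ]
rear wall top [ 0.52081369 -0.00246183  0.265     ] [ 1.81369742e-04 -6.05401286e-02  2.65000000e-01]
rear wall top [ 0.63664741 -0.00833485  0.265     ] [-0.00683649  0.05522987  0.265     ]
[]
```

Call:
arm_command([
  [0.005, 0.004, 0.09, 0, 0, -0.05],
  [0.004, 0.005, 0.09, 0, 0, -0.05],
  [0, 0, 0.073, 0, 0, 0],
  [0, 0, 0.073, 0, 0, 0],
  [0, 0, 0.073, 0, 0, 0],
  [0, 0, 0.073, 0, 0, 0],
  [0, 0, 0.073, 0, 0, 0],
  [0, 0, 0, 0, 0, 0],
])

```text
time: 8.35
eef_pos: [0.5729, -0.059, 0.2469]
eef_rot: [-3.139, 0.089, 0.012]
force: [-0.4, -0.2, -2.3]
grip_width: 0.0422
```

Call:
arm_command([
  [0, 0, 0, 0, 0, 0],
  [0, 0, 0, 0, 0, 0],
  [0, 0, 0, 0, 0, 0],
  [0, 0, 0, 0, 0, 0],
  [0, 0, -0.05, 0, 0, 0],
  [0, 0, -0.11, 0, 0, 0],
  [0, 0, -0.13, 0, 0, 0],
  [0, 0, -0.13, 0, 0, 0],
  [0, 0, -0.13, 0, 0, 0],
  [0, 0, 0, 0, 0, 0],
  [0, 0, 0, 0, 0, 0],
], jaw=-0.29)

```text
time: 9.27
eef_pos: [0.5766, -0.0614, 0.4224]
eef_rot: [3.139, -0.092, 0.013]
force: [0.1, -0.8, -0.9]
grip_width: 0.0597
```

```bash
python3 - <<'E'
from h import *
c=snap('wrist','w3.png')
c=snap('top')
for p,f,a in blocks(c,lambda X:.1<X[1]<.5 and .2<X[0]<.65): print('block',p,round(f,2),a)
E
python3 plan.py
```

```text
block [0.61219368 0.36704702 1.57901968] 0.16 333
block [0.59611113 0.25625182 1.57392178] 0.14 329
block [0.49611709 0.36337559 1.59078085] 0.18 326
block [0.39835006 0.26718327 1.43278902] 0.14 323
block [0.38996859 0.36272136 1.58647686] 0.12 330
t 9.37 pos [ 0.5755 -0.0612  0.4174] ang -3.4 tilt 0.03 w 0.0599 F [-0.3 -1.1 -1.3]
```

View pics/w3.png

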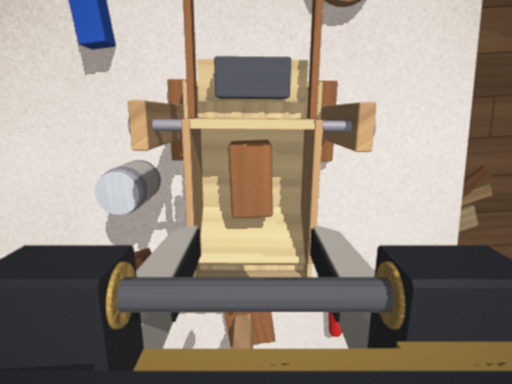

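Block 1 lies centred on the bucket floor (about (250,180)); the bucket is upright and square with the tool. Next is block 2.

```bash
python3 plan.py .59,.18,.40,0 .595,.255,.26,0 .595,.255,.033,0,35; echo; cat > /tmp/q.py <<'E'
import sys;sys.path.insert(0,'.')
from plan import *
# rows from a given pose
a=sys.argv[1:]; w=[float(v) for v in a[0].split(',')]; p,M=np.array(w[:3]),down(w[3])
for s in a[1:]:
    w=[float(v) for v in s.split(',')]; o,p,M=rows(p,M,w); print(s,len(o),'[',', '.join('['+','.join('%g'%(v+0) for v in r)+']' for r in o),']')
E
python3 /tmp/q.py .595,.255,.033,0 .595,.255,.19,0,35 .59,.18,.42,0 .576,-.055,.43,-3.5 .576,-.055,.298,-3.5,27
```

```text
t 9.37 pos [ 0.5755 -0.0612  0.4174] ang -3.4 tilt 0.03 w 0.0599 F [-0.3 -1.1 -1.3]
.59,.18,.40,0 7 [ [0,-0.115,0.008,0,0,-0.016], [0.001,-0.115,0.008,0,0,-0.016], [0.002,-0.115,0.008,0,0,-0.016], [0.003,-0.115,0.008,0,0,-0.016], [0.004,-0.115,0.009,0,0,-0.016], [0.005,-0.115,0.008,0,-0.001,-0.016], [0.006,-0.115,0.009,0,0,-0.017] ]
.595,.255,.26,0 4 [ [0.004,-0.063,0.117,0,0,0], [0.004,-0.062,0.117,0,0,0], [0.004,-0.063,0.116,0,0,0], [0.005,-0.062,0.117,0,0,0] ]
.595,.255,.033,0,35 7 [ [0,0,0.108,0,0,0], [0,0,0.108,0,0,0], [0,0,0.108,0,0,0], [0,0,0.108,0,0,0], [0,0,0.108,0,0,0], [0,0,0.108,0,0,0], [0,0,0.108,0,0,0] ]

.595,.255,.19,0,35 5 [ [0,0,-0.105,0,0,0], [0,0,-0.105,0,0,0], [0,0,-0.104,0,0,0], [0,0,-0.105,0,0,0], [0,0,-0.104,0,0,0] ]
.59,.18,.42,0 7 [ [-0.002,0.036,-0.11,0,0,0], [-0.002,0.036,-0.11,0,0,0], [-0.003,0.036,-0.109,0,0,0], [-0.002,0.036,-0.109,0,0,0], [-0.003,0.035,-0.11,0,0,0], [-0.002,0.035,-0.109,0,0,0], [-0.003,0.036,-0.11,0,0,0] ]
.576,-.055,.43,-3.5 6 [ [-0.008,0.131,-0.006,0,0,0.019], [-0.006,0.131,-0.005,0,0,0.02], [-0.005,0.13,-0.006,0,0,0.019], [-0.004,0.131,-0.005,0,0,0.02], [-0.002,0.131,-0.006,0,0,0.019], [-0.001,0.13,-0.005,0,0,0.02] ]
.576,-.055,.298,-3.5,27 5 [ [0,0,0.088,0,0,0], [0,0,0.088,0,0,0], [0,0,0.088,0,0,0], [0,0,0.088,0,0,0], [0,0,0.088,0,0,0] ]
```

Call:
arm_command([
  [0, -0.115, 0.008, 0, 0, -0.016],
  [0.001, -0.115, 0.008, 0, 0, -0.016],
  [0.002, -0.115, 0.008, 0, 0, -0.016],
  [0.003, -0.115, 0.008, 0, 0, -0.016],
  [0.004, -0.115, 0.009, 0, 0, -0.016],
  [0.005, -0.115, 0.008, 0, 0, -0.016],
  [0.006, -0.115, 0.009, 0, 0, -0.017],
  [0.004, -0.063, 0.117, 0, 0, 0],
  [0.004, -0.062, 0.117, 0, 0, 0],
  [0.004, -0.063, 0.116, 0, 0, 0],
  [0.005, -0.062, 0.117, 0, 0, 0],
], jaw=-0.5)

```text
time: 10.28
eef_pos: [0.5936, 0.2558, 0.2561]
eef_rot: [3.141, 0.001, -0.004]
force: [1.6, -0.1, -0.1]
grip_width: 0.0696
```

```bash
python3 - <<'E'
from h import *
c=snap('wrist','w4.png')
for b in blocks(c,lambda X:.1<X[1]<.5 and .2<X[0]<.75,300): print(b)
E
python3 plan.py .595,.255,.26,0 .595,.255,.033,0,35
```

```text
(array([0.61040572, 0.3655679 , 1.68425357]), np.float64(0.08381946576604238), np.int32(2984))
(array([0.49848834, 0.36401795, 1.72132355]), np.float64(0.10921052631578942), np.int32(3386))
(array([0.38940038, 0.36105834, 1.56961802]), np.float64(0.11230769230769233), np.int32(4045))
(array([0.3986675 , 0.26800814, 1.4658862 ]), np.float64(0.117600422832981), np.int32(3339))
(array([0.59443611, 0.25275203, 1.55752944]), np.float64(0.08320783132530118), np.int32(2435))
(array([0.75091829, 0.2122101 , 1.70852028]), np.float64(0.6524668550315149), np.int32(2852))
t 10.33 pos [0.5902 0.2578 0.2465] ang 0.1 tilt 0.82 w 0.0695 F [-2.3  0.8 -6.4]
.595,.255,.26,0 1 [ [0.015,0.01,-0.045,0.006,0.027,0.005] ]
.595,.255,.033,0,35 7 [ [0,0,0.108,0,0,0], [0,0,0.108,0,0,0], [0,0,0.108,0,0,0], [0,0,0.108,0,0,0], [0,0,0.108,0,0,0], [0,0,0.108,0,0,0], [0,0,0.108,0,0,0] ]
```

Call:
arm_command([
  [0, 0.003, 0.08, 0, 0, 0],
  [0, 0.003, 0.11, 0, 0, 0],
  [0, 0, 0.11, 0, 0, 0],
  [0, 0, 0.11, 0, 0, 0],
  [0, 0, 0.11, 0, 0, 0],
  [0, 0, 0.11, 0, 0, 0],
  [0, 0, 0.08, 0, 0, 0],
  [0, 0, 0.047, 0, 0, 0],
  [0, 0, 0, 0, 0, 0],
  [0, 0, 0, 0, 0, 0],
])

```text
time: 11.17
eef_pos: [0.5943, 0.2529, 0.0323]
eef_rot: [3.141, 0.0, -0.003]
force: [-0.3, 0.4, 0.8]
grip_width: 0.0697
```

Call:
arm_command([
  [0, 0, 0, 0, 0, 0],
  [0, 0, 0, 0, 0, 0],
  [0, 0, 0, 0, 0, 0],
  [0, 0, 0, 0, 0, 0],
  [0, 0, 0, 0, 0, 0],
  [0, 0, 0, 0, 0, 0],
  [0, 0, 0, 0, 0, 0],
  [0, 0, -0.06, 0, 0, 0],
  [0, 0, -0.12, 0, 0, 0],
  [0, 0, -0.12, 0, 0, 0],
  [0, 0, -0.12, 0, 0, 0],
  [0, 0, -0.1, 0, 0, 0],
], jaw=1)

```text
time: 12.17
eef_pos: [0.595, 0.2532, 0.1912]
eef_rot: [-3.141, -0.001, -0.002]
force: [0.8, 0.1, -0.7]
grip_width: 0.0417
```

```bash
python3 plan.py  .59,.18,.42,0 .576,-.055,.43,-3.5 .576,-.055,.298,-3.5,27
```

```text
t 12.17 pos [0.595  0.2532 0.1912] ang 0.0 tilt 0.06 w 0.0417 F [ 0.8  0.1 -0.7]
.59,.18,.42,0 6 [ [-0.003,0.041,-0.127,0,0,0], [-0.003,0.041,-0.127,0,0,0], [-0.003,0.04,-0.127,0,-0.001,0], [-0.002,0.041,-0.127,0,0,0], [-0.003,0.04,-0.127,0,-0.001,0], [-0.002,0.041,-0.128,-0.001,0,0.001] ]
.576,-.055,.43,-3.5 6 [ [-0.008,0.131,-0.005,0,0,0.019], [-0.006,0.131,-0.006,0,0,0.019], [-0.005,0.13,-0.005,0,0,0.02], [-0.004,0.131,-0.006,0,0,0.019], [-0.003,0.131,-0.005,0,0,0.02], [-0.001,0.13,-0.006,0,0,0.019] ]
.576,-.055,.298,-3.5,27 5 [ [0,0,0.088,0,0,0], [0,0,0.088,0,0,0], [0,0,0.088,0,0,0], [0,0,0.088,0,0,0], [0,0,0.088,0,0,0] ]
```

Call:
arm_command([
  [-0.003, 0.041, -0.127, 0, 0, 0],
  [-0.003, 0.041, -0.127, 0, 0, 0],
  [-0.003, 0.04, -0.127, 0, 0, 0],
  [-0.002, 0.041, -0.127, 0, 0, 0],
  [-0.003, 0.04, -0.127, 0, 0, 0],
  [-0.002, 0.041, -0.128, 0, 0, 0],
  [-0.008, 0.131, -0.005, 0, 0, 0.019],
  [-0.006, 0.131, -0.006, 0, 0, 0.019],
  [-0.005, 0.13, -0.005, 0, 0, 0.02],
  [-0.004, 0.131, -0.006, 0, 0, 0.019],
  [-0.003, 0.131, -0.005, 0, 0, 0.02],
  [-0.001, 0.13, -0.006, 0, 0, 0.019],
])

```text
time: 13.17
eef_pos: [0.5756, -0.0567, 0.4273]
eef_rot: [-3.14, 0.095, 0.001]
force: [0.7, -0.4, -0.7]
grip_width: 0.0418
```

Call:
arm_command([
  [0, 0.008, 0.08, 0, 0, 0],
  [0, 0.008, 0.1, 0, 0, 0],
  [0, 0, 0.1, 0, 0, 0],
  [0, 0, 0.08, 0, 0, 0],
  [0, 0, 0.05, 0, 0, 0],
  [0, 0, 0.035, 0, 0, 0],
  [0, 0, 0, 0, 0, 0],
  [0, 0, 0, 0, 0, 0],
])

```text
time: 13.83
eef_pos: [0.5758, -0.0597, 0.2941]
eef_rot: [-3.14, 0.095, 0.001]
force: [-0.3, -0.8, 0.2]
grip_width: 0.0417
```

Call:
arm_command([
  [0, 0, 0, 0, 0, 0],
  [0, 0, 0, 0, 0, 0],
  [0, 0, 0, 0, 0, 0],
  [0, 0, -0.11, 0, 0, 0],
  [0, 0, -0.13, 0, 0, 0],
  [0, 0, -0.13, 0, 0, 0],
  [0, 0, -0.08, 0, 0, 0],
  [0, 0, 0, 0, 0, 0],
  [0, 0, 0, 0, 0, 0],
], jaw=-0.29)

```text
time: 14.58
eef_pos: [0.5767, -0.0599, 0.4321]
eef_rot: [3.139, -0.095, 0.009]
force: [0.0, 0.8, -1.3]
grip_width: 0.0596
```

```bash
python3 - <<'E'
from h import *
c=snap('wrist','w5.png')
c=snap('top')
for p,f,a in blocks(c,lambda X:.1<X[1]<.5 and .2<X[0]<.65): print('block',p,round(f,2),a)
E
python3 plan.py .59,.15,.43,0 .57,.28,.38,0 .497,.364,.22,6
```

```text
block [0.61182481 0.3637403  1.58531102] 0.19 335
block [0.49589661 0.36348189 1.59947119] 0.18 327
block [0.39983394 0.27020617 1.45969314] 0.14 321
block [0.39068822 0.36302177 1.60166332] 0.13 327
t 14.68 pos [ 0.5758 -0.0597  0.4282] ang -3.5 tilt 0.05 w 0.0602 F [ 0.2  0.2 -0.1]
.59,.15,.43,0 6 [ [0.001,-0.117,-0.001,0,0,-0.019], [0.002,-0.117,-0.001,0,0,-0.019], [0.003,-0.117,-0.001,0,0,-0.019], [0.004,-0.116,-0.001,0,0.001,-0.019], [0.006,-0.117,-0.001,0,0,-0.02], [0.006,-0.116,-0.001,0,0.001,-0.019] ]
.57,.28,.38,0 4 [ [-0.017,-0.108,0.042,0,0,0], [-0.016,-0.109,0.042,0,0,0], [-0.017,-0.108,0.041,0,0,0], [-0.016,-0.109,0.042,0,0,0] ]
.497,.364,.22,6 5 [ [-0.049,-0.056,0.107,0,0,-0.04], [-0.048,-0.057,0.106,0,0,-0.04], [-0.046,-0.058,0.107,0,0,-0.04], [-0.045,-0.059,0.106,0,0,-0.04], [-0.044,-0.059,0.107,0,0,-0.04] ]
```

View pics/w5.png

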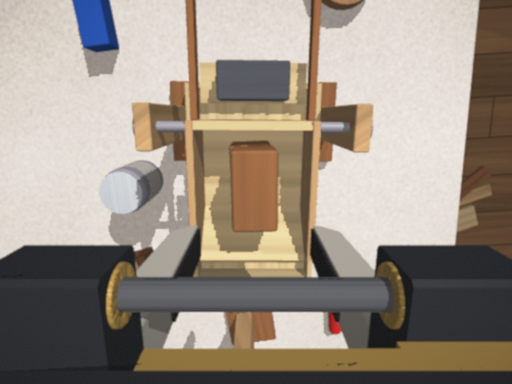

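Two blocks are stacked squarely and the bucket is still upright. Third block: (0.399, 0.268).

```bash
python3 /tmp/q.py .5758,-.0595,.43,-3.5 .55,.16,.42,-4 .399,.268,.26,-6.3 ; python3 /tmp/q.py .399,.268,.19,-6.3  .54,.18,.45,-4 .576,-.07,.47,-3.5
```

```text
.55,.16,.42,-4 6 [ [-0.022,-0.121,0.006,0,0,0.003], [-0.022,-0.121,0.005,0,0,0.003], [-0.022,-0.121,0.006,0,0,0.003], [-0.022,-0.121,0.005,0,0,0.003], [-0.023,-0.12,0.006,0,0,0.002], [-0.022,-0.121,0.005,0,0,0.003] ]
.399,.268,.26,-6.3 7 [ [-0.075,-0.046,0.076,0,0,0.011], [-0.076,-0.046,0.076,0,0,0.011], [-0.076,-0.045,0.076,0,0,0.011], [-0.076,-0.045,0.076,0,0,0.011], [-0.076,-0.045,0.077,0,0,0.011], [-0.077,-0.044,0.076,0,0,0.011], [-0.077,-0.043,0.077,0,0,0.01] ]
.54,.18,.45,-4 8 [ [0.062,0.03,-0.108,0,0,-0.01], [0.062,0.03,-0.108,0,0,-0.01], [0.062,0.031,-0.108,0,0,-0.009], [0.062,0.031,-0.109,0,0,-0.01], [0.062,0.031,-0.108,0,0,-0.009], [0.062,0.032,-0.109,0,0,-0.01], [0.062,0.032,-0.108,0,0,-0.009], [0.061,0.032,-0.109,0,0,-0.01] ]
.576,-.07,.47,-3.5 7 [ [0.025,0.118,-0.009,0,0,-0.002], [0.025,0.117,-0.01,0,0,-0.002], [0.025,0.118,-0.009,0,0,-0.002], [0.025,0.118,-0.01,0,0,-0.003], [0.025,0.117,-0.009,0,0,-0.002], [0.025,0.118,-0.01,0,0,-0.003], [0.025,0.117,-0.009,0,0,-0.002] ]
```

Call:
arm_command([
  [-0.022, -0.121, 0.006, 0, 0, 0.003],
  [-0.022, -0.121, 0.005, 0, 0, 0.003],
  [-0.022, -0.121, 0.006, 0, 0, 0.003],
  [-0.022, -0.121, 0.005, 0, 0, 0.003],
  [-0.023, -0.12, 0.006, 0, 0, 0.002],
  [-0.022, -0.121, 0.005, 0, 0, 0.003],
], jaw=-0.6)

```text
time: 15.18
eef_pos: [0.549, 0.1614, 0.4167]
eef_rot: [3.139, -0.109, -0.005]
force: [1.3, 0.5, 0.2]
grip_width: 0.0746
```

Call:
arm_command([
  [-0.075, -0.046, 0.076, 0, 0, 0.011],
  [-0.076, -0.046, 0.076, 0, 0, 0.011],
  [-0.076, -0.045, 0.076, 0, 0, 0.011],
  [-0.076, -0.045, 0.076, 0, 0, 0.011],
  [-0.076, -0.045, 0.077, 0, 0, 0.011],
  [-0.077, -0.044, 0.076, 0, 0, 0.011],
  [-0.077, -0.043, 0.077, 0, 0, 0.01],
  [0, 0, 0, 0, 0, 0],
])

```text
time: 15.85
eef_pos: [0.3924, 0.2678, 0.251]
eef_rot: [3.132, -0.167, -0.018]
force: [-1.3, -0.8, -0.6]
grip_width: 0.0745
```

```bash
python3 - <<'E'
from h import *
c=snap('wrist')
for b in blocks(c,lambda X:.1<X[1]<.5 and .2<X[0]<.65,300): print(b)
E
python3 plan.py .399,.268,.033,-6.3
```

```text
(array([0.61014196, 0.36642212, 1.6945752 ]), np.float64(0.10902996845425872), np.int32(4519))
(array([0.49545244, 0.36404465, 1.72530381]), np.float64(0.10559475806451613), np.int32(3549))
(array([0.38944957, 0.36075269, 1.64383892]), np.float64(0.08292079207920788), np.int32(2964))
(array([0.39856381, 0.26947576, 1.45545314]), np.float64(0.0678584458226924), np.int32(2555))
t 15.90 pos [0.3949 0.2673 0.2538] ang -6.1 tilt 0.50 w 0.0746 F [-1.2 -0.7  0.1]
.399,.268,.033,-6.3 6 [ [0.003,-0.001,0.123,0.001,0.002,0.001], [0.003,-0.001,0.123,0.002,0.002,0.001], [0.003,-0.001,0.123,0.001,0.003,0.001], [0.003,-0.001,0.122,0.002,0.002,0.001], [0.002,-0.001,0.123,0.001,0.003,0.002], [0.003,-0.001,0.122,0.002,0.002,0.001] ]
```

Call:
arm_command([
  [0, -0.002, 0.08, 0, 0, 0],
  [0, -0.002, 0.11, 0, 0, 0],
  [0, 0, 0.11, 0, 0, 0],
  [0, 0, 0.11, 0, 0, 0],
  [0, 0, 0.11, 0, 0, 0],
  [0, 0, 0.11, 0, 0, 0],
  [0, 0, 0.08, 0, 0, 0],
  [0, 0, 0.047, 0, 0, 0],
  [0, 0, 0, 0, 0, 0],
  [0, 0, 0, 0, 0, 0],
])

```text
time: 16.73
eef_pos: [0.3991, 0.2679, 0.0314]
eef_rot: [3.136, -0.172, -0.002]
force: [1.3, 0.7, 0.1]
grip_width: 0.0745
```

Call:
arm_command([
  [0, 0, 0, 0, 0, 0],
  [0, 0, 0, 0, 0, 0],
  [0, 0, 0, 0, 0, 0],
  [0, 0, 0, 0, 0, 0],
  [0, 0, 0, 0, 0, 0],
  [0, 0, 0, 0, 0, 0],
  [0, 0, 0, 0, 0, 0],
  [0, 0, -0.06, 0, 0, 0],
  [0, 0, -0.12, 0, 0, 0],
  [0, 0, -0.12, 0, 0, 0],
  [0, 0, -0.12, 0, 0, 0],
  [0, 0, -0.1, 0, 0, 0],
], jaw=1)

```text
time: 17.73
eef_pos: [0.399, 0.2688, 0.1902]
eef_rot: [-3.136, 0.171, -0.001]
force: [0.4, 1.4, -1.0]
grip_width: 0.0418
```

Call:
arm_command([
  [0.062, 0.03, -0.108, 0, 0, -0.01],
  [0.062, 0.03, -0.108, 0, 0, -0.01],
  [0.062, 0.031, -0.108, 0, 0, -0.009],
  [0.062, 0.031, -0.109, 0, 0, -0.01],
  [0.062, 0.031, -0.108, 0, 0, -0.009],
  [0.062, 0.032, -0.109, 0, 0, -0.01],
  [0.062, 0.032, -0.108, 0, 0, -0.009],
  [0.061, 0.032, -0.109, 0, 0, -0.01],
])

```text
time: 18.4
eef_pos: [0.5406, 0.1801, 0.449]
eef_rot: [3.14, -0.108, -0.001]
force: [1.3, -0.2, -0.7]
grip_width: 0.042
```

Call:
arm_command([
  [0.025, 0.118, -0.009, 0, 0, -0.002],
  [0.025, 0.117, -0.01, 0, 0, -0.002],
  [0.025, 0.118, -0.009, 0, 0, -0.002],
  [0.025, 0.118, -0.01, 0, 0, -0.003],
  [0.025, 0.117, -0.009, 0, 0, -0.002],
  [0.025, 0.118, -0.01, 0, 0, -0.003],
  [0.025, 0.117, -0.009, 0, 0, -0.002],
  [0, 0, 0, 0, 0, 0],
])

```text
time: 19.07
eef_pos: [0.5765, -0.075, 0.4668]
eef_rot: [3.138, -0.104, -0.002]
force: [0.9, 0.0, -0.4]
grip_width: 0.0417
```

```bash
python3 plan.py .576,-.07,.343,-3.5,30
```

```text
t 19.07 pos [ 0.5765 -0.075   0.4668] ang -3.8 tilt 0.15 w 0.0417 F [ 0.9  0.  -0.4]
.576,-.07,.343,-3.5,30 5 [ [0,-0.003,0.083,0.001,0.001,-0.002], [-0.001,-0.004,0.082,0.001,0,-0.002], [0,-0.003,0.083,0.001,0.001,-0.002], [-0.001,-0.003,0.082,0.001,0,-0.002], [0,-0.004,0.083,0,0.001,-0.002] ]
```

Call:
arm_command([
  [0, 0, 0.08, 0, 0, 0],
  [0, 0, 0.1, 0, 0, 0],
  [0, 0, 0.1, 0, 0, 0],
  [0, 0, 0.08, 0, 0, 0],
  [0, 0, 0.063, 0, 0, 0],
  [0, 0, 0, 0, 0, 0],
  [0, 0, 0, 0, 0, 0],
])

```text
time: 19.65
eef_pos: [0.5756, -0.0685, 0.3396]
eef_rot: [-3.14, 0.094, 0.005]
force: [0.6, -1.1, -0.6]
grip_width: 0.0421
```

Call:
arm_command([
  [0, 0, 0, 0, 0, 0],
  [0, 0, 0, 0, 0, 0],
  [0, 0, -0.1, 0, 0, 0],
  [0, 0, -0.13, 0, 0, 0],
  [0, 0, -0.13, 0, 0, 0],
  [0, 0, -0.13, 0, 0, 0],
  [0, 0, -0.08, 0, 0, 0],
  [0, 0, 0, 0, 0, 0],
  [0, 0, 0, 0, 0, 0],
  [0, 0, 0, 0, 0, 0],
  [0, 0, 0, 0, 0, 0],
], jaw=-0.29)

```text
time: 20.57
eef_pos: [0.5763, -0.069, 0.5106]
eef_rot: [-3.14, 0.095, 0.003]
force: [-0.2, 0.8, -0.8]
grip_width: 0.0602
```

```bash
python3 plan.py; python3 - <<'E'
from h import *
a=snap('wrist')['pixels'];c=snap('side');b=c['pixels'];t=snap('top')
cv2.imwrite('pics/p6.png',cv2.cvtColor(np.hstack([cv2.resize(a,(400,300)),cv2.resize(b[100:320,180:400],(300,300))]),cv2.COLOR_RGB2BGR))
for p,f,a in blocks(t,lambda X:.1<X[1]<.5 and .2<X[0]<.65): print('block',p,round(f,2),a)
E
```

```text
t 20.57 pos [ 0.5763 -0.069   0.5106] ang -3.5 tilt 0.10 w 0.0602 F [-0.2  0.8 -0.8]
block [0.61209595 0.3637705  1.57917172] 0.17 330
block [0.49706715 0.36347739 1.54994378] 0.19 323
block [0.39038335 0.35945681 1.59849094] 0.13 327
```

View pics/p6.png

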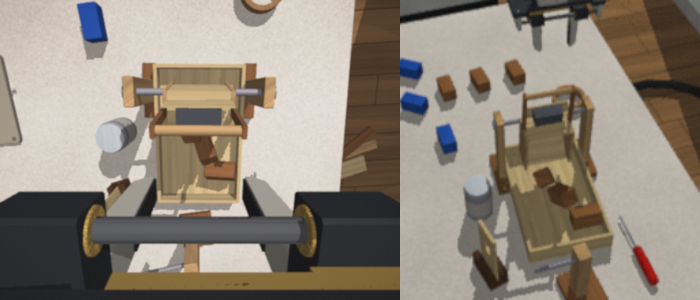

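The third block tripped the bucket: it is fully over and all three blocks lie in the tray. I'll measure the bar now, then lead it back.

```bash
python3 - <<'E'
from h import *
import subprocess
s=readout.state();c=snap('wrist')
o=np.array([.579,-.008,0]);A=Rz(-1.632)
for px in [(256,166)]: X=at_z(c,px,.33);print(X,A.T@(X-o))
for q in models.place_of('wrist','bucket_bar')[:2]: X=at_z(c,q['centre'],.33);print('m',q,X,A.T@(X-o))
for n in('top','side'):
    k=snap(n)
    for q in models.place_of(n,'bucket_bar')[:2]: X=at_z(k,q['centre'],.33);print(n,q,X,A.T@(X-o))
a=np.degrees(-1.632)
W=[]
for ph in [70,82,94,106,118,130,142,154,164]:
    f=np.radians(ph); X=o+A@np.array([.1334*np.cos(f),0,.205+.1334*np.sin(f)+.006]); W.append('%.4f,%.4f,%.4f,%.1f'%(*X,a))
X0=np.array([float(v) for v in W[0].split(',')])
print(W)
print(subprocess.run(['python3','plan.py','%.4f,%.4f,.45,%.1f'%(X0[0],X0[1],a)],capture_output=True,text=True).stdout)
print(subprocess.run(['python3','/tmp/q.py','%.4f,%.4f,.45,%.1f'%(X0[0],X0[1],a),W[0]]+W[1:],capture_output=True,text=True).stdout)
E
```

```text
[ 0.57779861 -0.05164903  0.33      ] [0.04364078 0.00147068 0.33      ]
m {'centre': [254.2, 163.8], 'p': 0.72} [ 0.57613225 -0.04932718  0.33      ] [ 0.04142521 -0.00033459  0.33      ]
top {'centre': [296.0, 157.9], 'p': 0.8} [ 0.5839039  -0.04636588  0.33      ] [0.0379941  0.00724139 0.33      ]
top {'centre': [308.9, 185.1], 'p': 0.35} [ 0.51678654 -0.07690034  0.33      ] [ 0.07257665 -0.05788265  0.33      ]
side {'centre': [290.5, 167.8], 'p': 0.69} [ 0.58017236 -0.05192178  0.33      ] [0.04376784 0.00385666 0.33      ]
side {'centre': [318.1, 263.2], 'p': 0.22} [ 0.53345239 -0.41343694  0.33      ] [ 0.40746376 -0.02066358  0.33      ]
['0.5762,-0.0535,0.3364,-93.5', '0.5779,-0.0265,0.3431,-93.5', '0.5796,0.0013,0.3441,-93.5', '0.5812,0.0287,0.3392,-93.5', '0.5828,0.0545,0.3288,-93.5', '0.5842,0.0776,0.3132,-93.5', '0.5854,0.0969,0.2931,-93.5', '0.5863,0.1117,0.2695,-93.5', '0.5868,0.1200,0.2478,-93.5']
t 21.02 pos [ 0.5763 -0.069   0.5117] ang -3.5 tilt 0.02 w 0.0600 F [-0.3  0.3 -0.4]
0.5762,-0.0535,.45,-93.5 13 [ [0,-0.004,0.016,0,0,0.231], [-0.001,-0.004,0.016,0,0,0.2
[... 205 characters left out ...]
0.003,-0.002,0.016,0,0,0.231], [-0.004,-0.002,0.015,0,0,0.231], [-0.004,-0.001,0.016,0,0,0.23], [-0.004,-0.001,0.015,0,0,0.231], [-0.004,0,0.016,0.001,0,0.23] ]

0.5762,-0.0535,0.3364,-93.5 3 [ [0,0,0.126,0,0,0], [0,0,0.126,0,0,0], [0,0,0.127,0,0,0] ]
0.5779,-0.0265,0.3431,-93.5 1 [ [-0.09,0,-0.023,0,0,0] ]
0.5796,0.0013,0.3441,-93.5 1 [ [-0.093,0,-0.003,0,0,0] ]
0.5812,0.0287,0.3392,-93.5 1 [ [-0.092,0,0.016,0,0,0] ]
0.5828,0.0545,0.3288,-93.5 1 [ [-0.086,0,0.035,0,0,0] ]
0.5842,0.0776,0.3132,-93.5 1 [ [-0.077,0,0.052,0,0,0] ]
0.5854,0.0969,0.2931,-93.5 1 [ [-0.064,0,0.067,0,0,0] ]
0.5863,0.1117,0.2695,-93.5 1 [ [-0.05,0,0.079,0,0,0] ]
0.5868,0.1200,0.2478,-93.5 1 [ [-0.027,0,0.072,0,0,0] ]
```

Call:
arm_command([
  [0, -0.004, 0.016, 0, 0, 0.231],
  [-0.001, -0.004, 0.016, 0, 0, 0.231],
  [-0.001, -0.004, 0.016, 0, 0, 0.231],
  [-0.002, -0.004, 0.016, 0, 0, 0.231],
  [-0.002, -0.003, 0.016, 0, 0, 0.231],
  [-0.002, -0.003, 0.016, 0, 0, 0.231],
  [-0.003, -0.003, 0.016, 0, 0, 0.231],
  [-0.003, -0.002, 0.016, 0, 0, 0.231],
  [-0.003, -0.002, 0.016, 0, 0, 0.231],
  [-0.004, -0.002, 0.015, 0, 0, 0.231],
  [-0.004, -0.001, 0.016, 0, 0, 0.231],
  [-0.004, -0.001, 0.015, 0, 0, 0.231],
], jaw=0.05)

```text
time: 22.02
eef_pos: [0.5764, -0.0545, 0.4546]
eef_rot: [-2.279, 2.162, 0.0]
force: [0.4, 0.0, 0.3]
grip_width: 0.0441
```

Call:
arm_command([
  [-0.004, 0, 0.016, 0, 0, 0.231],
  [0, 0, 0.07, 0, 0, 0],
  [0, 0, 0.1, 0, 0, 0],
  [0, 0, 0.1, 0, 0, 0],
  [0, 0, 0.07, 0, 0, 0],
  [0, 0, 0.04, 0, 0, 0],
  [0, 0, 0, 0, 0, 0],
  [0, 0, 0, 0, 0, 0],
])

```text
time: 22.68
eef_pos: [0.5763, -0.0534, 0.3364]
eef_rot: [2.151, -2.289, -0.0]
force: [-0.8, -0.1, 0.5]
grip_width: 0.0443
```

Call:
arm_command([
  [0, 0, 0, 0, 0, 0],
  [0, 0, 0, 0, 0, 0],
  [0, 0, 0, 0, 0, 0],
], jaw=0.3)

```text
time: 22.93
eef_pos: [0.5771, -0.0535, 0.338]
eef_rot: [-2.15, 2.288, -0.004]
force: [0.2, 0.1, 0.3]
grip_width: 0.0334
```

```bash
python3 plan.py; python3 - <<'E'
from h import *
a=snap('wrist')['pixels'];b=snap('side')['pixels']
cv2.imwrite('pics/p7.png',cv2.cvtColor(np.hstack([cv2.resize(a,(400,300)),cv2.resize(b[100:280,200:380],(300,300))]),cv2.COLOR_RGB2BGR))
E
```

```text
t 22.93 pos [ 0.5771 -0.0535  0.338 ] ang -93.6 tilt 0.18 w 0.0334 F [0.2 0.1 0.3]
```

View pics/p7.png

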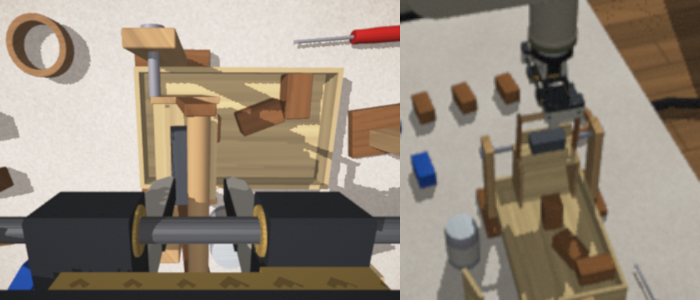

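The bar (about (198,190)) lies between the fingers and all blocks are in the tray. I'll lead it back along the arc.

Call:
arm_command([
  [-0.045, 0, -0.012, 0, 0, 0],
  [-0.045, 0, -0.011, 0, 0, 0],
  [-0.046, 0, -0.002, 0, 0, 0],
  [-0.047, 0, -0.001, 0, 0, 0],
  [-0.046, 0, 0.007, 0, 0, 0],
  [-0.046, 0, 0.009, 0, 0, 0],
  [-0.043, 0, 0.016, 0, 0, 0],
  [-0.043, 0, 0.019, 0, 0, 0],
  [-0.039, 0, 0.025, 0, 0, 0],
  [-0.038, 0, 0.027, 0, 0, 0],
])

```text
time: 23.87
eef_pos: [0.5844, 0.0793, 0.3117]
eef_rot: [2.152, -2.288, -0.001]
force: [-0.3, -0.8, 0.7]
grip_width: 0.0325
```

Call:
arm_command([
  [-0.033, 0, 0.032, 0, 0, 0],
  [-0.031, 0, 0.035, 0, 0, 0],
  [-0.026, 0, 0.038, 0, 0, 0],
  [-0.024, 0, 0.041, 0, 0, 0],
  [-0.015, 0, 0.035, 0, 0, 0],
  [-0.012, 0, 0.037, 0, 0, 0],
  [0, 0, 0, 0, 0, 0],
  [0, 0, 0, 0, 0, 0],
  [0, 0, 0, 0, 0, 0],
])

```text
time: 24.62
eef_pos: [0.5874, 0.1197, 0.248]
eef_rot: [-2.151, 2.289, -0.001]
force: [-0.4, 0.4, 0.4]
grip_width: 0.0322
```

```bash
python3 plan.py; python3 - <<'E'
from h import *
a=snap('wrist')['pixels'];b=snap('side')['pixels']
cv2.imwrite('pics/p8.png',cv2.cvtColor(np.hstack([cv2.resize(a,(400,300)),cv2.resize(b[100:280,200:380],(300,300))]),cv2.COLOR_RGB2BGR))
E
```

```text
t 24.62 pos [0.5874 0.1197 0.248 ] ang -93.6 tilt 0.03 w 0.0322 F [-0.4  0.4  0.4]
```

View pics/p8.png

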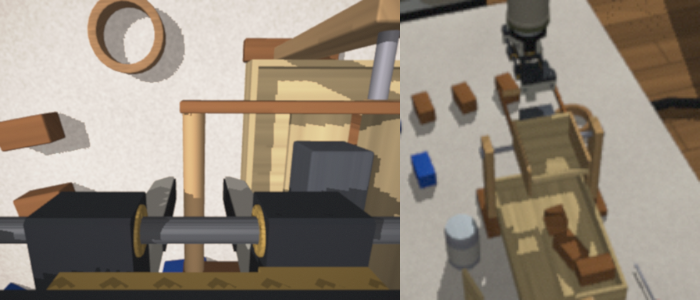

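Bucket is upright; the bar at (195,190) sits free between the fingers. Now the remaining three blocks go straight into the tray.

```bash
python3 /tmp/q.py .5868,.12,.248,-93.5 .5868,.12,.37,-93.5 .611,.366,.26,7; echo; python3 /tmp/q.py .611,.366,.19,7 .60,.18,.42,0 .55,-.205,.42,-3.5 .525,-.216,.30,-3.5
```

```text
.5868,.12,.37,-93.5 4 [ [0,0,-0.102,0,0,0], [0,0,-0.102,0,0,0], [0,0,-0.101,0,0,0], [0,0,-0.102,0,0,0] ]
.611,.366,.26,7 15 [ [-0.055,-0.002,0.024,0,0,-0.223], [-0.054,-0.008,0.025,0,0,-0.223], [-0.053,-0.015,0.024,0,0,-0.223], [-0.051,-0.021,0.025,0,0,-0.223], [-0.048,-0.027,0.024,0,0,-0.223], [-0.045,-0.032,0.025,0,0,-0.223], [-0.041,-0.037,0.024,0,0,-0.224], [-0.036,-0.041,0.025,0,0,-0.223], [-0.031,-0.045,0.024,0,0,-0.224], [-0.025,-0.049,0.025,0,0,-0.223], [-0.02,-0.051,0.024,0,0,-0.224], [-0.013,-0.053,0.025,0,0,-0.223], [-0.007,-0.055,0.024,0,0,-0.224], [-0.001,-0.055,0.025,0,0,-0.224], [0.005,-0.054,0.024,0,0,-0.223] ]

.60,.18,.42,0 8 [ [-0.014,0.076,-0.096,0,0,0.029], [-0.013,0.077,-0.096,0,0,0.029], [-0.012,0.077,-0.096,0,0,0.029], [-0.01,0.077,-0.096,0,0,0.029], [-0.009,0.077,-0.096,0,0,0.029], [-0.008,0.077,-0.096,0,0,0.029], [-0.007,0.077,-0.095,0,0,0.03], [-0.006,0.078,-0.096,0,0,0.029] ]
.55,-.205,.42,-3.5 10 [ [-0.017,0.128,0,0,0,0.012], [-0.016,0.128,0,0,0,0.012], [-0.015,0.129,0,0,0,0.012], [-0.014,0.129,0,0,0,0.012], [-0.013,0.129,0,0,0,0.012], [-0.013,0.129,0,0,0,0.011], [-0.012,0.129,0,0,0,0.012], [-0.011,0.129,0,0,0,0.011], [-0.011,0.128,0,0,0,0.012], [-0.009,0.129,0,0,0,0.011] ]
.525,-.216,.30,-3.5 4 [ [-0.02,0.01,0.1,0,0,0], [-0.02,0.011,0.1,0,0,0], [-0.021,0.01,0.1,0,0,0], [-0.02,0.011,0.1,0,0,0] ]
```

Call:
arm_command([
  [0, 0, -0.06, 0, 0, 0],
  [0, 0, -0.1, 0, 0, 0],
  [0, 0, -0.12, 0, 0, 0],
  [0, 0, -0.126, 0, 0, 0],
])

```text
time: 25.05
eef_pos: [0.5867, 0.1196, 0.3705]
eef_rot: [2.15, -2.289, -0.001]
force: [0.2, 0.4, -0.1]
grip_width: 0.0325
```

Call:
arm_command([
  [-0.055, -0.002, 0.024, 0, 0, -0.223],
  [-0.054, -0.008, 0.025, 0, 0, -0.223],
  [-0.053, -0.015, 0.024, 0, 0, -0.223],
  [-0.051, -0.021, 0.025, 0, 0, -0.223],
  [-0.048, -0.027, 0.024, 0, 0, -0.223],
  [-0.045, -0.032, 0.025, 0, 0, -0.223],
  [-0.041, -0.037, 0.024, 0, 0, -0.224],
  [-0.036, -0.041, 0.025, 0, 0, -0.223],
  [-0.031, -0.045, 0.024, 0, 0, -0.224],
  [-0.025, -0.049, 0.025, 0, 0, -0.223],
  [-0.02, -0.051, 0.024, 0, 0, -0.224],
  [-0.013, -0.053, 0.025, 0, 0, -0.223],
], jaw=-0.6)

```text
time: 26.05
eef_pos: [0.6073, 0.3173, 0.2819]
eef_rot: [-3.121, 0.352, -0.002]
force: [-0.3, -1.1, -0.1]
grip_width: 0.0743
```

Call:
arm_command([
  [-0.007, -0.055, 0.024, 0, 0, -0.224],
  [-0.001, -0.055, 0.025, 0, 0, -0.224],
  [0.005, -0.054, 0.024, 0, 0, -0.223],
  [0, 0, 0, 0, 0, 0],
  [0, 0, 0, 0, 0, 0],
])

```text
time: 26.47
eef_pos: [0.6113, 0.3661, 0.259]
eef_rot: [3.136, 0.188, -0.001]
force: [-0.1, -0.5, -0.2]
grip_width: 0.0747
```

```bash
python3 - <<'E'
from h import *
c=snap('wrist')
for b in blocks(c,lambda X:.1<X[1]<.5 and .2<X[0]<.66,300): print(b)
E
python3 plan.py .611,.366,.033,7
```

```text
(array([0.41963355, 0.36050056, 1.69169931]), np.float64(0.11531190926275992), np.int32(3277))
(array([0.49702874, 0.36513999, 1.68486923]), np.float64(0.11207970112079702), np.int32(2852))
(array([0.61224518, 0.36577616, 1.70287417]), np.float64(0.0797851937092443), np.int32(2399))
t 26.52 pos [0.6117 0.3655 0.2598] ang 6.8 tilt 0.04 w 0.0744 F [ 0.4  0.2 -0.5]
.611,.366,.033,7 6 [ [0,0,0.126,0,0,-0.001], [-0.001,0,0.126,0,0,-0.001], [0,-0.001,0.126,0,0,-0.001], [-0.001,0,0.126,0,0,-0.001], [0,-0.001,0.126,0,-0.001,-0.001], [-0.001,0,0.126,0,0,-0.002] ]
```

Call:
arm_command([
  [0.002, 0, 0.08, 0, 0, 0],
  [0, 0, 0.11, 0, 0, 0],
  [0, 0, 0.11, 0, 0, 0],
  [0, 0, 0.11, 0, 0, 0],
  [0, 0, 0.11, 0, 0, 0],
  [0, 0, 0.11, 0, 0, 0],
  [0, 0, 0.08, 0, 0, 0],
  [0, 0, 0.047, 0, 0, 0],
  [0, 0, 0, 0, 0, 0],
])

```text
time: 27.27
eef_pos: [0.6103, 0.3639, 0.0285]
eef_rot: [3.134, 0.186, -0.008]
force: [-0.9, -0.9, 0.3]
grip_width: 0.0743
```

Call:
arm_command([
  [0, 0, 0, 0, 0, 0],
  [0, 0, 0, 0, 0, 0],
  [0, 0, 0, 0, 0, 0],
  [0, 0, 0, 0, 0, 0],
  [0, 0, 0, 0, 0, 0],
  [0, 0, 0, 0, 0, 0],
  [0, 0, 0, 0, 0, 0],
  [0, 0, -0.06, 0, 0, 0],
  [0, 0, -0.12, 0, 0, 0],
  [0, 0, -0.12, 0, 0, 0],
  [0, 0, -0.12, 0, 0, 0],
  [0, 0, -0.1, 0, 0, 0],
], jaw=1)

```text
time: 28.27
eef_pos: [0.6122, 0.3661, 0.1909]
eef_rot: [-3.135, -0.19, -0.002]
force: [0.1, -0.5, -1.3]
grip_width: 0.0416
```

Call:
arm_command([
  [-0.014, 0.076, -0.096, 0, 0, 0.029],
  [-0.013, 0.077, -0.096, 0, 0, 0.029],
  [-0.012, 0.077, -0.096, 0, 0, 0.029],
  [-0.01, 0.077, -0.096, 0, 0, 0.029],
  [-0.009, 0.077, -0.096, 0, 0, 0.029],
  [-0.008, 0.077, -0.096, 0, 0, 0.029],
  [-0.007, 0.077, -0.095, 0, 0, 0.03],
  [-0.006, 0.078, -0.096, 0, 0, 0.029],
])

```text
time: 28.93
eef_pos: [0.6004, 0.1788, 0.4194]
eef_rot: [3.141, -0.002, -0.001]
force: [0.7, -0.6, -0.6]
grip_width: 0.0419
```

Call:
arm_command([
  [-0.017, 0.128, 0, 0, 0, 0.012],
  [-0.016, 0.128, 0, 0, 0, 0.012],
  [-0.015, 0.129, 0, 0, 0, 0.012],
  [-0.014, 0.129, 0, 0, 0, 0.012],
  [-0.013, 0.129, 0, 0, 0, 0.012],
  [-0.013, 0.129, 0, 0, 0, 0.011],
  [-0.012, 0.129, 0, 0, 0, 0.012],
  [-0.011, 0.129, 0, 0, 0, 0.011],
  [-0.011, 0.128, 0, 0, 0, 0.012],
  [-0.009, 0.129, 0, 0, 0, 0.011],
])

```text
time: 29.77
eef_pos: [0.5498, -0.2067, 0.4182]
eef_rot: [-3.14, 0.098, 0.0]
force: [0.5, 0.3, -0.8]
grip_width: 0.0418
```

```bash
python3 plan.py .525,-.216,.30,-3.5 .525,-.216,.11,-3.5; python3 - <<'E'
from h import *
a=snap('wrist')['pixels'];b=snap('top')['pixels']
cv2.imwrite('pics/p9.png',cv2.cvtColor(np.hstack([cv2.resize(a,(400,300)),cv2.resize(b[110:290,220:440],(366,300))]),cv2.COLOR_RGB2BGR))
E
```

```text
t 29.77 pos [ 0.5498 -0.2067  0.4182] ang -3.6 tilt 0.01 w 0.0418 F [ 0.5  0.3 -0.8]
.525,-.216,.30,-3.5 4 [ [-0.02,0.009,0.098,0,0,-0.001], [-0.02,0.009,0.099,0,0,0], [-0.02,0.009,0.098,0,0,-0.001], [-0.021,0.009,0.099,0,0,0] ]
.525,-.216,.11,-3.5 5 [ [0,0,0.127,0,0,0], [0,0,0.127,0,0,0], [0,0,0.126,0,0,0], [0,0,0.127,0,0,0], [0,0,0.126,0,0,0] ]
```

View pics/p9.png

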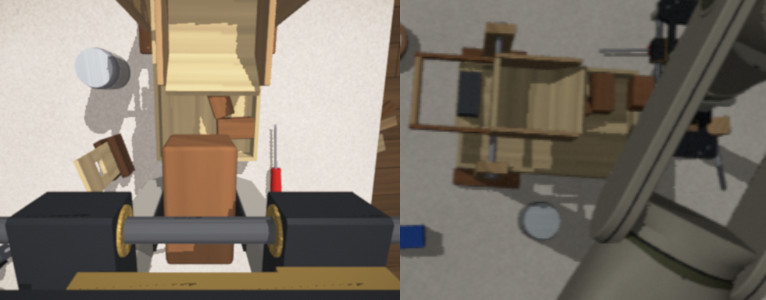

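Call:
arm_command([
  [-0.02, 0.01, 0.1, 0, 0, 0],
  [-0.02, 0.01, 0.1, 0, 0, 0],
  [-0.02, 0.008, 0.1, 0, 0, 0],
  [-0.02, 0, 0.12, 0, 0, 0],
  [0, 0, 0.13, 0, 0, 0],
  [0, 0, 0.13, 0, 0, 0],
  [0, 0, 0.13, 0, 0, 0],
  [0, 0, 0.12, 0, 0, 0],
  [0, 0, 0.1, 0, 0, 0],
  [0, 0, 0.05, 0, 0, 0],
  [0, 0, 0, 0, 0, 0],
])

```text
time: 30.78
eef_pos: [0.5229, -0.2096, 0.089]
eef_rot: [-3.136, 0.097, 0.012]
force: [-0.4, -0.0, -1.4]
grip_width: 0.0418
```

```bash
python3 plan.py; echo; python3 /tmp/q.py .525,-.215,.30,-3.5 .55,-.205,.42,-3.5 .53,.18,.42,0 .497,.365,.26,6; echo; python3 /tmp/q.py .497,.365,.19,6 .54,.18,.42,0 .55,-.205,.42,-3.5
```

```text
t 30.78 pos [ 0.5229 -0.2096  0.089 ] ang -3.5 tilt 0.50 w 0.0418 F [-0.4 -0.  -1.4]

.55,-.205,.42,-3.5 4 [ [0.02,-0.01,-0.1,0,0,0], [0.02,-0.009,-0.1,0,0,0], [0.021,-0.01,-0.1,0,0,0], [0.02,-0.009,-0.1,0,0,0] ]
.53,.18,.42,0 10 [ [-0.014,-0.128,0,0,0,-0.012], [-0.014,-0.128,0,0,0,-0.012], [-0.013,-0.128,0,0,0,-0.012], [-0.012,-0.128,0,0,0,-0.012], [-0.011,-0.128,0,0,0,-0.011], [-0.011,-0.128,0,0,0,-0.012], [-0.01,-0.128,0,0,0,-0.011], [-0.009,-0.128,0,0,0,-0.012], [-0.008,-0.128,0,0,0,-0.011], [-0.007,-0.129,0,0,0,-0.012] ]
.497,.365,.26,6 7 [ [-0.016,-0.088,0.076,0,0,-0.029], [-0.014,-0.088,0.076,0,0,-0.028], [-0.013,-0.089,0.076,0,0,-0.029], [-0.012,-0.089,0.076,0,0,-0.028], [-0.01,-0.089,0.076,0,0,-0.029], [-0.009,-0.089,0.077,0,0,-0.028], [-0.008,-0.088,0.076,0,0,-0.029] ]

.54,.18,.42,0 8 [ [0.01,0.079,-0.096,0,0,0.025], [0.011,0.078,-0.096,0,0,0.025], [0.012,0.078,-0.096,0,0,0.025], [0.013,0.078,-0.096,0,0,0.025], [0.014,0.078,-0.096,0,0,0.025], [0.015,0.078,-0.096,0,0,0.025], [0.015,0.078,-0.095,0,0,0.025], [0.017,0.077,-0.096,0,0,0.025] ]
.55,-.205,.42,-3.5 10 [ [0.003,0.128,0,0,0,0.012], [0.004,0.128,0,0,0,0.012], [0.005,0.128,0,0,0,0.012], [0.006,0.128,0,0,0,0.012], [0.007,0.128,0,0,0,0.011], [0.007,0.128,0,0,0,0.012], [0.008,0.128,0,0,0,0.011], [0.009,0.129,0,0,0,0.012], [0.01,0.128,0,0,0,0.011], [0.01,0.129,0,0,0,0.012] ]
```

Call:
arm_command([
  [0, 0, 0.06, 0, 0, 0],
  [0, 0, 0.06, 0, 0, 0],
  [0, 0, 0.02, 0, 0, 0],
  [0, 0, 0, 0, 0, 0],
])

```text
time: 31.12
eef_pos: [0.5255, -0.2113, 0.0516]
eef_rot: [-3.139, 0.097, 0.003]
force: [0.6, 0.1, -0.4]
grip_width: 0.0415
```

Call:
arm_command([
  [0, 0, 0, 0, 0, 0],
  [0, 0, 0, 0, 0, 0],
  [0, 0, 0, 0, 0, 0],
  [0, 0, -0.08, 0, 0, 0],
  [0, 0, -0.13, 0, 0, 0],
  [0, 0, -0.13, 0, 0, 0],
  [0, 0, -0.13, 0, 0, 0],
  [0, 0, -0.13, 0, 0, 0],
  [0, 0, -0.13, 0, 0, 0],
  [0, 0, -0.13, 0, 0, 0],
], jaw=-0.25)

```text
time: 31.95
eef_pos: [0.5259, -0.2118, 0.3137]
eef_rot: [3.139, -0.097, 0.003]
force: [0.9, 0.1, -0.0]
grip_width: 0.0578
```

Call:
arm_command([
  [0.02, -0.01, -0.1, 0, 0, 0],
  [0.02, -0.009, -0.1, 0, 0, 0],
  [0.021, -0.01, -0.1, 0, 0, 0],
  [0.02, -0.009, -0.08, 0, 0, 0],
])

```text
time: 32.28
eef_pos: [0.5513, -0.2019, 0.4286]
eef_rot: [3.138, -0.098, 0.006]
force: [-0.1, -0.4, 0.4]
grip_width: 0.0583
```

Call:
arm_command([
  [-0.014, -0.128, 0, 0, 0, -0.012],
  [-0.014, -0.128, 0, 0, 0, -0.012],
  [-0.013, -0.128, 0, 0, 0, -0.012],
  [-0.012, -0.128, 0, 0, 0, -0.012],
  [-0.011, -0.128, 0, 0, 0, -0.011],
  [-0.011, -0.128, 0, 0, 0, -0.012],
  [-0.01, -0.128, 0, 0, 0, -0.011],
  [-0.009, -0.128, 0, 0, 0, -0.012],
  [-0.008, -0.128, 0, 0, 0, -0.011],
  [-0.007, -0.129, 0, 0, 0, -0.012],
], jaw=-0.6)

```text
time: 33.12
eef_pos: [0.5309, 0.185, 0.4258]
eef_rot: [-3.141, 0.001, -0.004]
force: [0.6, -0.6, -0.3]
grip_width: 0.0742
```

Call:
arm_command([
  [-0.016, -0.088, 0.076, 0, 0, -0.029],
  [-0.014, -0.088, 0.076, 0, 0, -0.028],
  [-0.013, -0.089, 0.076, 0, 0, -0.029],
  [-0.012, -0.089, 0.076, 0, 0, -0.028],
  [-0.01, -0.089, 0.076, 0, 0, -0.029],
  [-0.009, -0.089, 0.077, 0, 0, -0.028],
  [-0.008, -0.088, 0.076, 0, 0, -0.029],
  [0, 0, 0, 0, 0, 0],
  [0, 0, 0, 0, 0, 0],
])

```text
time: 33.87
eef_pos: [0.4974, 0.3688, 0.2631]
eef_rot: [3.136, 0.167, -0.004]
force: [0.4, -0.3, 0.8]
grip_width: 0.0746
```

```bash
python3 - <<'E'
from h import *
c=snap('wrist')
for b in blocks(c,lambda X:.1<X[1]<.5 and .2<X[0]<.66,300): print(b)
c=snap('top'); cv2.imwrite('pics/t10.png',cv2.cvtColor(cv2.resize(c['pixels'][110:270,200:440],(720,480)),cv2.COLOR_RGB2BGR))
E
python3 plan.py .497,.365,.033,6
```

```text
(array([0.41892545, 0.3608099 , 1.60970343]), np.float64(0.11226611226611227), np.int32(2562))
(array([0.49754107, 0.3644624 , 1.6921803 ]), np.float64(0.09069585613760756), np.int32(2326))
t 33.97 pos [0.4993 0.3679 0.266 ] ang 6.0 tilt 0.12 w 0.0744 F [-0.5  0.1  0.4]
.497,.365,.033,6 6 [ [-0.002,0.002,0.129,0,-0.001,0], [-0.002,0.001,0.13,0,-0.001,0], [-0.001,0.002,0.129,0,0,0], [-0.002,0.001,0.13,0,-0.001,-0.001], [-0.001,0.002,0.129,-0.001,0,0], [-0.001,0.001,0.13,0,-0.001,-0.001] ]
```

View pics/t10.png

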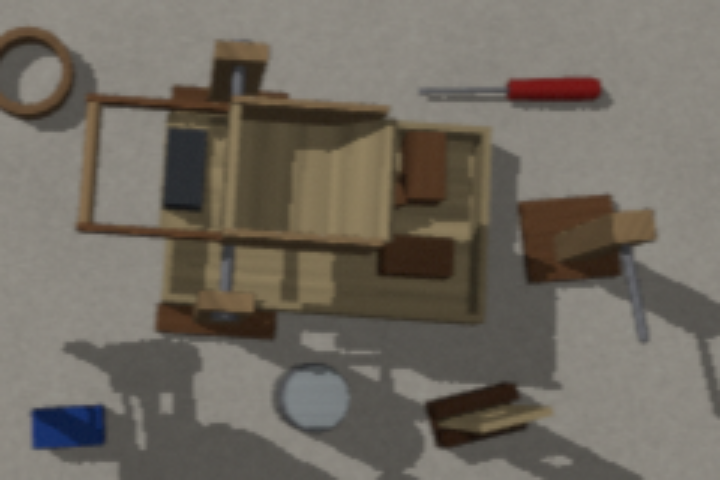

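Side view check from above: first tray block lies at (415,257), dumped ones at (425,165); the bucket is upright. I'll stack the next one on the placed block.

Call:
arm_command([
  [-0.002, 0.006, 0.03, 0, 0, 0],
  [-0.002, 0.005, 0.08, 0, 0, 0],
  [0, 0, 0.11, 0, 0, 0],
  [0, 0, 0.11, 0, 0, 0],
  [0, 0, 0.11, 0, 0, 0],
  [0, 0, 0.11, 0, 0, 0],
  [0, 0, 0.11, 0, 0, 0],
  [0, 0, 0.07, 0, 0, 0],
  [0, 0, 0.047, 0, 0, 0],
  [0, 0, 0, 0, 0, 0],
], jaw=-0.25)

```text
time: 34.8
eef_pos: [0.4965, 0.3626, 0.0282]
eef_rot: [3.135, 0.161, -0.006]
force: [-0.7, -0.2, 0.2]
grip_width: 0.0584
```

Call:
arm_command([
  [0, 0, 0, 0, 0, 0],
  [0, 0, 0, 0, 0, 0],
  [0, 0, 0, 0, 0, 0],
  [0, 0, 0, 0, 0, 0],
  [0, 0, 0, 0, 0, 0],
  [0, 0, 0, 0, 0, 0],
  [0, 0, -0.06, 0, 0, 0],
  [0, 0, -0.12, 0, 0, 0],
  [0, 0, -0.12, 0, 0, 0],
  [0, 0, -0.12, 0, 0, 0],
  [0, 0, -0.1, 0, 0, 0],
], jaw=1)

```text
time: 35.72
eef_pos: [0.4984, 0.3651, 0.1911]
eef_rot: [-3.136, -0.163, -0.005]
force: [0.1, 0.5, -0.7]
grip_width: 0.0418
```

Call:
arm_command([
  [0.01, 0.079, -0.096, 0, 0, 0.025],
  [0.011, 0.078, -0.096, 0, 0, 0.025],
  [0.012, 0.078, -0.096, 0, 0, 0.025],
  [0.013, 0.078, -0.096, 0, 0, 0.025],
  [0.014, 0.078, -0.096, 0, 0, 0.025],
  [0.015, 0.078, -0.096, 0, 0, 0.025],
  [0.015, 0.078, -0.095, 0, 0, 0.025],
  [0.017, 0.077, -0.096, 0, 0, 0.025],
])

```text
time: 36.38
eef_pos: [0.5406, 0.1784, 0.4198]
eef_rot: [-3.141, 0.002, -0.003]
force: [0.0, 0.0, -0.6]
grip_width: 0.0418
```

Call:
arm_command([
  [0.003, 0.128, 0, 0, 0, 0.012],
  [0.004, 0.128, 0, 0, 0, 0.012],
  [0.005, 0.128, 0, 0, 0, 0.012],
  [0.006, 0.128, 0, 0, 0, 0.012],
  [0.007, 0.128, 0, 0, 0, 0.011],
  [0.007, 0.128, 0, 0, 0, 0.012],
  [0.008, 0.128, 0, 0, 0, 0.011],
  [0.009, 0.129, 0, 0, 0, 0.012],
  [0.01, 0.128, 0, 0, 0, 0.011],
  [0.01, 0.129, 0, 0, 0, 0.012],
  [0, 0, 0, 0, 0, 0],
])

```text
time: 37.3
eef_pos: [0.5494, -0.212, 0.4169]
eef_rot: [3.137, -0.107, -0.001]
force: [1.0, 0.4, -2.7]
grip_width: 0.0419
```

```bash
python3 plan.py .526,-.212,.30,-3.5 .526,-.212,.09,-3.5
```

```text
t 37.30 pos [ 0.5494 -0.212   0.4169] ang -3.9 tilt 0.15 w 0.0419 F [ 1.   0.4 -2.7]
.526,-.212,.30,-3.5 3 [ [-0.026,0.001,0.13,0.002,0,-0.005], [-0.026,0.002,0.13,0.001,0.001,-0.004], [-0.026,0.002,0.13,0.002,0,-0.005] ]
.526,-.212,.09,-3.5 6 [ [0,0,0.117,0,0,0], [0,0,0.117,0,0,0], [0,0,0.116,0,0,0], [0,0,0.117,0,0,0], [0,0,0.116,0,0,0], [0,0,0.117,0,0,0] ]
```

Call:
arm_command([
  [-0.026, 0.01, 0.08, 0, 0, 0],
  [-0.026, 0.01, 0.12, 0, 0, 0],
  [-0.026, 0.008, 0.125, 0, 0, 0],
  [0, 0, 0.13, 0, 0, 0],
  [0, 0, 0.13, 0, 0, 0],
  [0, 0, 0.13, 0, 0, 0],
  [0, 0, 0.12, 0, 0, 0],
  [0, 0, 0.1, 0, 0, 0],
  [0, 0, 0.07, 0, 0, 0],
  [0, 0, 0.05, 0, 0, 0],
  [0, 0, 0.03, 0, 0, 0],
  [0, 0, 0, 0, 0, 0],
])

```text
time: 38.3
eef_pos: [0.5255, -0.2118, 0.09]
eef_rot: [-3.139, 0.097, 0.004]
force: [-0.0, 0.5, -1.3]
grip_width: 0.0418
```

Call:
arm_command([
  [0, 0, 0.01, 0, 0, 0],
  [0, 0, 0, 0, 0, 0],
])

```text
time: 38.47
eef_pos: [0.5275, -0.2129, 0.0901]
eef_rot: [3.139, -0.097, 0.003]
force: [0.3, 0.2, -0.8]
grip_width: 0.0419
```

```bash
python3 plan.py;  python3 /tmp/q.py .526,-.212,.42,-3.5 .50,.18,.42,0 .419,.361,.26,3; echo; python3 /tmp/q.py .419,.361,.19,3 .51,.18,.42,0 .526,-.212,.43,-3.5
```

```text
t 38.47 pos [ 0.5275 -0.2129  0.0901] ang -3.5 tilt 0.12 w 0.0419 F [ 0.3  0.2 -0.8]
.50,.18,.42,0 10 [ [-0.017,-0.13,0,0,0,-0.012], [-0.016,-0.13,0,0,0,-0.012], [-0.015,-0.13,0,0,0,-0.012], [-0.014,-0.13,0,0,0,-0.012], [-0.013,-0.13,0,0,0,-0.011], [-0.013,-0.13,0,0,0,-0.012], [-0.012,-0.131,0,0,0,-0.011], [-0.011,-0.131,0,0,0,-0.012], [-0.01,-0.13,0,0,0,-0.011], [-0.009,-0.131,0,0,0,-0.012] ]
.419,.361,.26,3 7 [ [-0.039,-0.086,0.076,0,0,-0.014], [-0.038,-0.086,0.076,0,0,-0.014], [-0.037,-0.087,0.076,0,0,-0.014], [-0.037,-0.087,0.076,0,0,-0.014], [-0.036,-0.087,0.076,0,0,-0.015], [-0.035,-0.088,0.077,0,0,-0.014], [-0.035,-0.088,0.076,0,0,-0.015] ]

.51,.18,.42,0 8 [ [0.034,0.077,-0.096,0,0,0.013], [0.034,0.077,-0.096,0,0,0.012], [0.035,0.077,-0.096,0,0,0.013], [0.036,0.077,-0.096,0,0,0.012], [0.036,0.076,-0.096,0,0,0.012], [0.036,0.076,-0.096,0,0,0.013], [0.037,0.076,-0.095,0,0,0.013], [0.037,0.076,-0.096,0,0,0.012] ]
.526,-.212,.43,-3.5 10 [ [0.005,0.131,-0.003,0,0,0.012], [0.006,0.131,-0.003,0,0,0.012], [0.007,0.13,-0.003,0,0,0.012], [0.008,0.131,-0.003,0,0,0.012], [0.009,0.13,-0.004,0,0,0.011], [0.009,0.13,-0.003,0,0,0.012], [0.01,0.13,-0.004,0,0,0.011], [0.011,0.131,-0.003,0,0,0.012], [0.012,0.13,-0.004,0,0,0.011], [0.013,0.13,-0.003,0,0,0.012] ]
```

Call:
arm_command([
  [0, 0, 0.018, 0, 0, 0],
  [0, 0, 0, 0, 0, 0],
])

```text
time: 38.63
eef_pos: [0.5272, -0.2128, 0.0839]
eef_rot: [3.139, -0.097, 0.002]
force: [0.1, -0.3, 1.2]
grip_width: 0.042
```

Call:
arm_command([
  [0, 0, 0, 0, 0, 0],
  [0, 0, 0, 0, 0, 0],
  [0, 0, 0, 0, 0, 0],
  [0, 0, -0.08, 0, 0, 0],
  [0, 0, -0.13, 0, 0, 0],
  [0, 0, -0.13, 0, 0, 0],
  [0, 0, -0.13, 0, 0, 0],
  [0, 0, -0.13, 0, 0, 0],
  [0, 0, -0.13, 0, 0, 0],
  [0, 0, -0.13, 0, 0, 0],
  [0, 0, -0.13, 0, 0, 0],
  [0, 0, -0.13, 0, 0, 0],
], jaw=-0.25)

```text
time: 39.63
eef_pos: [0.5263, -0.2123, 0.4218]
eef_rot: [3.14, -0.097, 0.001]
force: [1.5, -0.6, -0.6]
grip_width: 0.0585
```

Call:
arm_command([
  [-0.017, -0.13, 0, 0, 0, -0.012],
  [-0.016, -0.13, 0, 0, 0, -0.012],
  [-0.015, -0.13, 0, 0, 0, -0.012],
  [-0.014, -0.13, 0, 0, 0, -0.012],
  [-0.013, -0.13, 0, 0, 0, -0.011],
  [-0.013, -0.13, 0, 0, 0, -0.012],
  [-0.012, -0.131, 0, 0, 0, -0.011],
  [-0.011, -0.131, 0, 0, 0, -0.012],
  [-0.01, -0.13, 0, 0, 0, -0.011],
  [-0.009, -0.131, 0, 0, 0, -0.012],
], jaw=-0.6)

```text
time: 40.47
eef_pos: [0.5004, 0.1814, 0.4199]
eef_rot: [-3.141, 0.001, -0.001]
force: [0.7, 0.3, 0.3]
grip_width: 0.0743
```

Call:
arm_command([
  [-0.039, -0.086, 0.076, 0, 0, -0.014],
  [-0.038, -0.086, 0.076, 0, 0, -0.014],
  [-0.037, -0.087, 0.076, 0, 0, -0.014],
  [-0.037, -0.087, 0.076, 0, 0, -0.014],
  [-0.036, -0.087, 0.076, 0, 0, -0.015],
  [-0.035, -0.088, 0.077, 0, 0, -0.014],
  [-0.035, -0.088, 0.076, 0, 0, -0.015],
  [0, 0, 0, 0, 0, 0],
  [0, 0, 0, 0, 0, 0],
])

```text
time: 41.22
eef_pos: [0.4184, 0.361, 0.2578]
eef_rot: [3.138, 0.085, -0.005]
force: [-0.0, -0.2, 0.1]
grip_width: 0.0746
```

```bash
python3 - <<'E'
from h import *
c=snap('wrist')
for b in blocks(c,lambda X:.1<X[1]<.5 and .2<X[0]<.66,300): print(b)
c=snap('top'); d=snap('side')
cv2.imwrite('pics/t11.png',cv2.cvtColor(np.hstack([cv2.resize(c['pixels'][110:270,240:440],(400,320)),cv2.resize(d['pixels'][140:320,220:400],(320,320))]),cv2.COLOR_RGB2BGR))
E
python3 plan.py .419,.361,.033,3
```

```text
(array([0.41829893, 0.36164062, 1.63062055]), np.float64(0.09063329541145237), np.int32(2398))
t 41.37 pos [0.421  0.3602 0.2611] ang 2.9 tilt 0.13 w 0.0744 F [ 0.6  0.1 -0.4]
.419,.361,.033,3 6 [ [-0.001,0,0.127,0,-0.001,0], [-0.001,0,0.127,0,-0.001,-0.001], [-0.001,-0.001,0.127,0,-0.001,0], [-0.001,0,0.126,-0.001,0,-0.001], [-0.002,-0.001,0.127,0,-0.001,0], [-0.001,0,0.126,-0.001,0,-0.001] ]
```

View pics/t11.png

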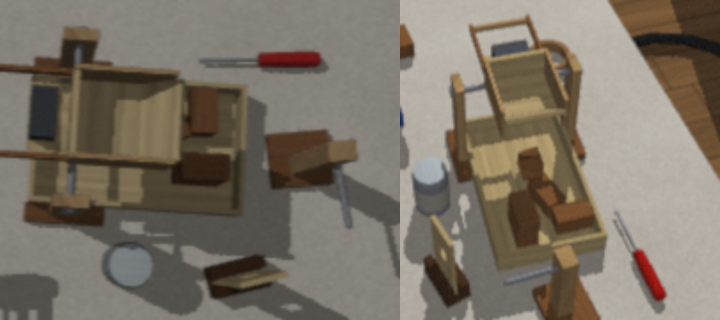

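Tray stack of two is square ((205,167) left view). The last block goes on top of it.

Call:
arm_command([
  [-0.002, 0, 0.08, 0, 0, 0],
  [0, 0, 0.11, 0, 0, 0],
  [0, 0, 0.11, 0, 0, 0],
  [0, 0, 0.11, 0, 0, 0],
  [0, 0, 0.11, 0, 0, 0],
  [0, 0, 0.11, 0, 0, 0],
  [0, 0, 0.08, 0, 0, 0],
  [0, 0, 0.047, 0, 0, 0],
  [0, 0, 0, 0, 0, 0],
])

```text
time: 42.12
eef_pos: [0.4187, 0.3583, 0.0298]
eef_rot: [3.138, 0.078, -0.006]
force: [0.4, 0.6, 0.3]
grip_width: 0.0745
```

Call:
arm_command([
  [0, 0, 0, 0, 0, 0],
  [0, 0, 0, 0, 0, 0],
  [0, 0, 0, 0, 0, 0],
  [0, 0, 0, 0, 0, 0],
  [0, 0, 0, 0, 0, 0],
  [0, 0, 0, 0, 0, 0],
  [0, 0, 0, 0, 0, 0],
  [0, 0, -0.06, 0, 0, 0],
  [0, 0, -0.12, 0, 0, 0],
  [0, 0, -0.12, 0, 0, 0],
  [0, 0, -0.12, 0, 0, 0],
  [0, 0, -0.1, 0, 0, 0],
], jaw=1)

```text
time: 43.12
eef_pos: [0.4195, 0.3607, 0.1911]
eef_rot: [-3.14, -0.081, -0.002]
force: [0.2, -0.4, -1.0]
grip_width: 0.0419
```

Call:
arm_command([
  [0.034, 0.077, -0.096, 0, 0, 0.013],
  [0.034, 0.077, -0.096, 0, 0, 0.012],
  [0.035, 0.077, -0.096, 0, 0, 0.013],
  [0.036, 0.077, -0.096, 0, 0, 0.012],
  [0.036, 0.076, -0.096, 0, 0, 0.012],
  [0.036, 0.076, -0.096, 0, 0, 0.013],
  [0.037, 0.076, -0.095, 0, 0, 0.013],
  [0.037, 0.076, -0.096, 0, 0, 0.012],
])

```text
time: 43.78
eef_pos: [0.5102, 0.1783, 0.4199]
eef_rot: [3.142, -0.001, -0.0]
force: [1.2, 0.1, -0.9]
grip_width: 0.0415
```

Call:
arm_command([
  [0.005, 0.131, -0.003, 0, 0, 0.012],
  [0.006, 0.131, -0.003, 0, 0, 0.012],
  [0.007, 0.13, -0.003, 0, 0, 0.012],
  [0.008, 0.131, -0.003, 0, 0, 0.012],
  [0.009, 0.13, -0.004, 0, 0, 0.011],
  [0.009, 0.13, -0.003, 0, 0, 0.012],
  [0.01, 0.13, -0.004, 0, 0, 0.011],
  [0.011, 0.131, -0.003, 0, 0, 0.012],
  [0.012, 0.13, -0.004, 0, 0, 0.011],
  [0.013, 0.13, -0.003, 0, 0, 0.012],
  [0, 0, 0, 0, 0, 0],
  [0, 0, 0, 0, 0, 0],
])

```text
time: 44.78
eef_pos: [0.5255, -0.2145, 0.4274]
eef_rot: [-3.139, 0.103, 0.003]
force: [-0.3, 0.1, -1.6]
grip_width: 0.0414
```

```bash
python3 plan.py .527,-.212,.128,-3.5
```

```text
t 44.78 pos [ 0.5255 -0.2145  0.4274] ang -3.8 tilt 0.10 w 0.0414 F [-0.3  0.1 -1.6]
.527,-.212,.128,-3.5 8 [ [0.001,-0.001,0.125,0,0,-0.001], [0.001,-0.001,0.125,0,0,-0.001], [0.001,-0.001,0.125,0,0.001,-0.001], [0.001,-0.001,0.125,0,0,-0.001], [0,-0.001,0.125,0,0.001,-0.001], [0.001,-0.001,0.124,0,0,-0.001], [0,-0.001,0.125,-0.001,0.001,-0.001], [0.001,-0.001,0.124,0,0,-0.002] ]
```

Call:
arm_command([
  [0, 0, 0.08, 0, 0, 0],
  [0, 0, 0.12, 0, 0, 0],
  [0, 0, 0.13, 0, 0, 0],
  [0, 0, 0.13, 0, 0, 0],
  [0, 0, 0.13, 0, 0, 0],
  [0, 0, 0.13, 0, 0, 0],
  [0, 0, 0.11, 0, 0, 0],
  [0, 0, 0.08, 0, 0, 0],
  [0, 0, 0.05, 0, 0, 0],
  [0, 0, 0.04, 0, 0, 0],
  [0, 0, 0, 0, 0, 0],
  [0, 0, 0, 0, 0, 0],
])

```text
time: 45.78
eef_pos: [0.5263, -0.2116, 0.1287]
eef_rot: [-3.14, 0.096, -0.0]
force: [-0.8, 0.2, -0.1]
grip_width: 0.0418
```

```bash
python3 plan.py
```

```text
t 45.78 pos [ 0.5263 -0.2116  0.1287] ang -3.5 tilt 0.01 w 0.0418 F [-0.8  0.2 -0.1]
```

Call:
arm_command([
  [0, 0, 0, 0, 0, 0],
  [0, 0, 0, 0, 0, 0],
  [0, 0, 0, 0, 0, 0],
  [0, 0, -0.06, 0, 0, 0],
  [0, 0, -0.12, 0, 0, 0],
  [0, 0, -0.13, 0, 0, 0],
  [0, 0, -0.13, 0, 0, 0],
  [0, 0, -0.13, 0, 0, 0],
  [0, 0, -0.13, 0, 0, 0],
  [0, 0, -0.13, 0, 0, 0],
  [0, 0, -0.08, 0, 0, 0],
], jaw=-0.25)

```text
time: 46.7
eef_pos: [0.5264, -0.2127, 0.4075]
eef_rot: [3.137, -0.097, 0.01]
force: [-0.0, -0.5, -0.1]
grip_width: 0.058
```

```bash
python3 plan.py .36,-.40,.40,0
```

```text
t 46.70 pos [ 0.5264 -0.2127  0.4075] ang -3.6 tilt 0.39 w 0.0580 F [-0.  -0.5 -0.1]
.36,-.40,.40,0 7 [ [-0.074,0.094,0.003,0.001,-0.002,-0.017], [-0.074,0.093,0.003,0.001,-0.002,-0.017], [-0.075,0.093,0.004,0.001,-0.002,-0.017], [-0.076,0.092,0.004,0.001,-0.001,-0.017], [-0.077,0.091,0.003,0,-0.002,-0.017], [-0.078,0.091,0.004,0.001,-0.001,-0.017], [-0.078,0.09,0.003,0,-0.002,-0.017] ]
```

Call:
arm_command([
  [-0.074, 0.094, 0.003, 0, 0, -0.017],
  [-0.074, 0.093, 0.003, 0, 0, -0.017],
  [-0.075, 0.093, 0.004, 0, 0, -0.017],
  [-0.076, 0.092, 0.004, 0, 0, -0.017],
  [-0.077, 0.091, 0.003, 0, 0, -0.017],
  [-0.078, 0.091, 0.004, 0, 0, -0.017],
  [-0.078, 0.09, 0.003, 0, 0, -0.017],
  [0, 0, 0, 0, 0, 0],
  [0, 0, 0, 0, 0, 0],
  [0, 0, 0, 0, 0, 0],
], jaw=-0.4)

```text
time: 47.53
eef_pos: [0.3598, -0.3998, 0.3948]
eef_rot: [3.141, -0.001, 0.001]
force: [0.7, 0.5, 0.8]
grip_width: 0.0652
```

```bash
python3 plan.py; python3 - <<'E'
from h import *
c=snap('wrist','w12.png')
for t in ['tag_grip','tag_hole','peg_tip','peg_mid']:
    for q in models.place_of('wrist',t)[:2]: print(t,q)
for q in models.spot_in('wrist','tag_hole')[:2]: print(q)
E
```

```text
t 47.53 pos [ 0.3598 -0.3998  0.3948] ang -0.0 tilt 0.05 w 0.0652 F [0.7 0.5 0.8]
tag_grip {'centre': [256.1, 60.3], 'p': 0.74}
tag_grip {'centre': [255.4, 54.6], 'p': 0.69}
tag_hole {'centre': [255.9, 61.2], 'p': 0.77}
peg_tip {'centre': [317.4, 168.7], 'p': 0.75}
peg_tip {'centre': [475.4, 110.6], 'p': 0.22}
peg_mid {'centre': [359.7, 166.3], 'p': 0.56}
{'extent': [246.9, 16.1, 266.8, 94.2], 'p': 0.69}
{'extent': [406.1, 12.5, 474.4, 52.8], 'p': 0.39}
```

View pics/w12.png

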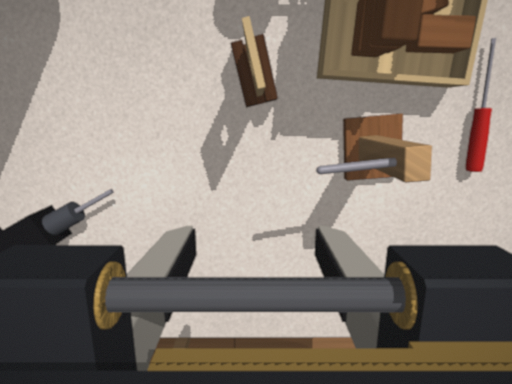

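```bash
python3 - <<'E'
from h import *
np.set_printoptions(precision=4,suppress=True)
c=snap('wrist')
g=c['pixels'][0:130,215:300]; cv2.imwrite('pics/c13.png',cv2.cvtColor(cv2.resize(g,None,fx=6,fy=6,interpolation=cv2.INTER_CUBIC)[:600],cv2.COLOR_RGB2BGR))
print('cam',-c['R'].T@c['t'])
for px in [(246,17),(255,56),(263,95)]: print('tag top',at_z(c,px,.173))
t,b=at_z(c,(319,170),.168),at_z(c,(391,162),.156); print('peg',t,b,np.linalg.norm((t-b)[:2]),np.degrees(np.arctan2(*(b-t)[1::-1])))
E
```

```text
cam [ 0.3601 -0.3304  0.5358]
tag top [ 0.351  -0.2363  0.173 ]
tag top [ 0.3602 -0.273   0.173 ]
tag top [ 0.3689 -0.3118  0.173 ]
peg [ 0.434  -0.3937  0.168 ] [ 0.5209 -0.386   0.156 ] 0.08716246461533382 5.0610011632388945
```

View pics/c13.png

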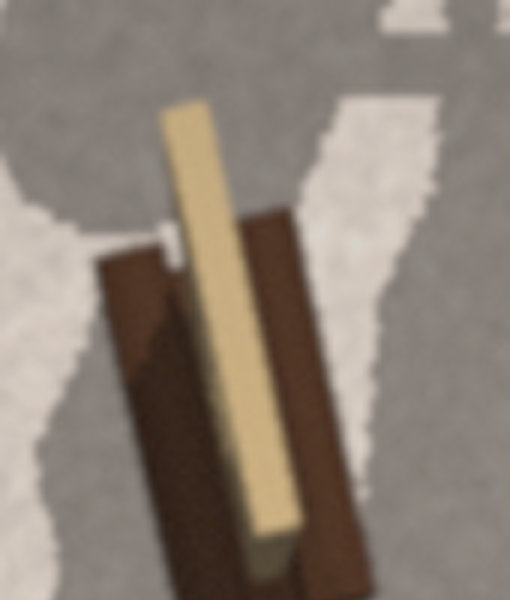

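Crop: the tag's top edge runs from px (245.8,17.8) to (261.1,88.3), centre (0.359,−0.271), tag normal at 13°. The peg tip is near (0.433,−0.393), pointing along −x at about 6°.

```bash
python3 plan.py .359,-.271,.24,13.1 .359,-.271,.162,13.1,25; python3 /tmp/q.py .359,-.271,.162,13.1 .359,-.271,.25,13.1,20 .373,-.399,.25,6,25
```

```text
t 47.88 pos [ 0.3603 -0.3993  0.3944] ang 0.1 tilt 0.01 w 0.0652 F [0.  0.4 0.2]
.359,-.271,.24,13.1 5 [ [-0.001,-0.086,0.103,0,0,-0.087], [0.003,-0.085,0.103,0,0,-0.087], [0.007,-0.085,0.103,0,0,-0.086], [0.011,-0.085,0.103,0,0,-0.087], [0.015,-0.084,0.102,0,0,-0.086] ]
.359,-.271,.162,13.1,25 4 [ [0,0,0.065,0,0,0], [0,0,0.065,0,0,0], [0,0,0.065,0,0,0], [0,0,0.065,0,0,0] ]
.359,-.271,.25,13.1,20 5 [ [0,0,-0.059,0,0,0], [0,0,-0.059,0,0,0], [0,0,-0.058,0,0,0], [0,0,-0.059,0,0,0], [0,0,-0.058,0,0,0] ]
.373,-.399,.25,6,25 6 [ [-0.009,0.071,0,0,0,0.039], [-0.007,0.071,0,0,0,0.04], [-0.006,0.071,0,0,0,0.039], [-0.004,0.072,0,0,0,0.04], [-0.002,0.071,0,0,0,0.039], [-0.001,0.072,0,0,0,0.04] ]
```

Call:
arm_command([
  [-0.001, -0.086, 0.103, 0, 0, -0.087],
  [0.003, -0.085, 0.103, 0, 0, -0.087],
  [0.007, -0.085, 0.103, 0, 0, -0.086],
  [0.011, -0.085, 0.103, 0, 0, -0.087],
  [0.015, -0.084, 0.102, 0, 0, -0.086],
  [0, 0, 0, 0, 0, 0],
  [0, 0, 0, 0, 0, 0],
], jaw=0.1)

```text
time: 48.47
eef_pos: [0.3574, -0.2693, 0.2373]
eef_rot: [-3.117, -0.359, 0.005]
force: [0.9, -0.1, 0.3]
grip_width: 0.0421
```

Call:
arm_command([
  [0, 0, 0.065, 0, 0, 0],
  [0, 0, 0.065, 0, 0, 0],
  [0, 0, 0.065, 0, 0, 0],
  [0, 0, 0.065, 0, 0, 0],
  [0, 0, 0, 0, 0, 0],
  [0, 0, 0, 0, 0, 0],
])

```text
time: 48.97
eef_pos: [0.3591, -0.2728, 0.1635]
eef_rot: [3.121, 0.354, 0.001]
force: [0.1, 0.7, 0.4]
grip_width: 0.0419
```

Call:
arm_command([
  [0, 0, 0, 0, 0, 0],
  [0, 0, 0, 0, 0, 0],
  [0, 0, 0, 0, 0, 0],
  [0, 0, 0, 0, 0, 0],
  [0, 0, 0, 0, 0, 0],
  [0, 0, 0, 0, 0, 0],
  [0, 0, 0, 0, 0, 0],
  [0, 0, 0, 0, 0, 0],
], jaw=1)

```text
time: 49.63
eef_pos: [0.3587, -0.2718, 0.1625]
eef_rot: [3.121, 0.356, 0.001]
force: [-0.2, 0.5, 4.1]
grip_width: 0.0076
```

```bash
python3 plan.py; python3 - <<'E'
from h import *
a=snap('wrist')['pixels'];b=snap('side')['pixels']
cv2.imwrite('pics/p14.png',cv2.cvtColor(np.hstack([cv2.resize(a,(400,300)),cv2.resize(b[180:340,200:360],(300,300))]),cv2.COLOR_RGB2BGR))
E
```

```text
t 49.63 pos [ 0.3587 -0.2718  0.1625] ang 13.0 tilt 0.04 w 0.0076 F [-0.2  0.5  4.1]
```

Call:
arm_command([
  [0, 0, 0, 0, 0, 0],
  [0, 0, -0.04, 0, 0, 0],
  [0, 0, -0.06, 0, 0, 0],
  [0, 0, -0.06, 0, 0, 0],
  [0, 0, -0.06, 0, 0, 0],
  [0, 0, -0.05, 0, 0, 0],
  [0, 0, -0.02, 0, 0, 0],
])

```text
time: 50.32
eef_pos: [0.3591, -0.2722, 0.2519]
eef_rot: [3.119, 0.356, 0.003]
force: [-0.2, -0.4, -0.5]
grip_width: 0.0079
```

Call:
arm_command([
  [-0.009, 0.071, 0, 0, 0, 0.039],
  [-0.007, 0.071, 0, 0, 0, 0.04],
  [-0.006, 0.071, 0, 0, 0, 0.039],
  [-0.004, 0.072, 0, 0, 0, 0.04],
  [-0.002, 0.071, 0, 0, 0, 0.039],
  [-0.001, 0.072, 0, 0, 0, 0.04],
  [0, 0, 0.045, 0, 0, 0],
  [0, 0, 0.045, 0, 0, 0],
  [0, 0, 0, 0, 0, 0],
  [0, 0, 0, 0, 0, 0],
  [0, 0, 0, 0, 0, 0],
])

```text
time: 51.23
eef_pos: [0.3723, -0.3987, 0.2218]
eef_rot: [-3.136, -0.163, 0.001]
force: [-0.2, -0.3, 0.4]
grip_width: 0.0079
```

```bash
python3 plan.py .373,-.399,.222,6; python3 - <<'E'
from h import *
np.set_printoptions(precision=4,suppress=True)
C={n:snap(n) for n in('wrist','side','top')}
for t in ['peg_tip','peg_mid','tag_hole','tag_grip']:
    P={}
    for n in C:
        r=models.place_of(n,t); P[n]=[(q['centre'],round(q['p'],2)) for q in r[:2]]
    print(t,P)
    for a,b in (('wrist','side'),('side','top')):
        if P[a] and P[b]: print('   ',a,b,tri(C[a],P[a][0][0],C[b],P[b][0][0]))
a=C['wrist']['pixels'];b=C['side']['pixels']
cv2.imwrite('pics/p15.png',cv2.cvtColor(np.hstack([cv2.resize(a,(440,330)),cv2.resize(b[230:340,215:325],(330,330),interpolation=cv2.INTER_CUBIC)]),cv2.COLOR_RGB2BGR))
E
```

```text
t 51.23 pos [ 0.3723 -0.3987  0.2218] ang 6.0 tilt 0.06 w 0.0079 F [-0.2 -0.3  0.4]
.373,-.399,.222,6 1 [ [0.002,0.001,-0.001,-0.002,0.001,-0.002] ]
peg_tip {'wrist': [([352.1, 228.7], 0.57)], 'side': [([280.9, 304.4], 0.58), ([301.1, 250.7], 0.24)], 'top': [([412.9, 222.1], 0.61)]}
    wrist side (array([ 0.4387, -0.4022,  0.1469]), np.float64(0.005819915127656563))
    side top (array([ 0.436 , -0.4021,  0.1449]), np.float64(0.00030894510837622805))
peg_mid {'wrist': [([418.0, 226.8], 0.97)], 'side': [([293.5, 293.6], 0.63)], 'top': [([408.9, 208.9], 0.72), ([307.3, 183.9], 0.45)]}
    wrist side (array([ 0.478 , -0.3903,  0.1645]), np.float64(0.0005737484329293986))
    side top (array([ 0.4761, -0.3871,  0.1594]), np.float64(0.0065728762488522965))
tag_hole {'wrist': [], 'side': [([258.3, 309.9], 0.83)], 'top': [([415.6, 246.7], 0.44)]}
    side top (array([ 0.3667, -0.4034,  0.1522]), np.float64(0.0019463574029143572))
tag_grip {'wrist': [([255.5, 252.1], 0.95)], 'side': [([258.7, 295.9], 0.57), ([289.2, 250.9], 0.51)], 'top': [([420.1, 244.5], 0.61), ([338.3, 196.5], 0.36)]}
    wrist side (array([ 0.3725, -0.3962,  0.2157]), np.float64(0.0003527941054817269))
    side top (array([ 0.3732, -0.3921,  0.2084]), np.float64(0.000798738345518365))
```

View pics/p15.png

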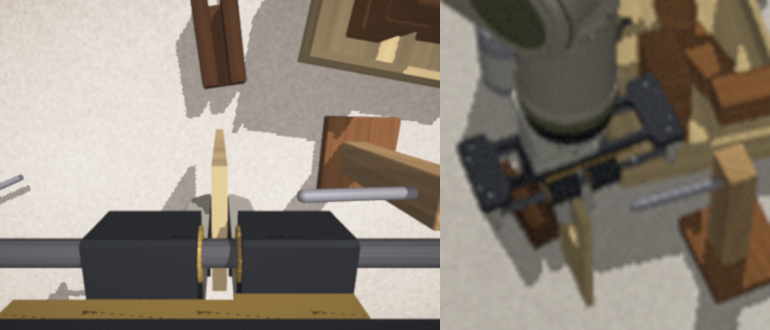

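```bash
python3 - <<'E'
from h import *
np.set_printoptions(precision=4,suppress=True)
c=snap('wrist')
t,b=at_z(c,(353,228),.168),at_z(c,(484,223.5),.156); print('peg',t,b,np.linalg.norm((t-b)[:2]),np.degrees(np.arctan2(*(b-t)[1::-1])))
print(at_z(c,(418,226.5),.162))
# tag top edge far end and near end visible, z .233-ish
z=readout.state()['eef_pos'][2]+.0105
for px in [(255,195),(256,335)]: print('tag edge',at_z(c,px,z))
# side check: where hole appears vs expected
s=snap('side'); print('expected hole px', proj(s,[.3725,-.3987,.1675]), 'peg tip', proj(s,[.433,-.3935,.168]))
E
```

```text
peg [ 0.4349 -0.3957  0.168 ] [ 0.5267 -0.3873  0.156 ] 0.09215680562990787 5.211697302482246
[ 0.4794 -0.3922  0.162 ]
tag edge [ 0.3686 -0.3643  0.2325]
tag edge [ 0.3761 -0.4315  0.2325]
expected hole px [259.3255 305.3217] peg tip [279.0082 298.0808]
```

Call:
arm_command([
  [0.03, 0.001, 0, 0, 0, 0],
  [0.045, 0.001, 0, 0, 0, 0],
  [0.045, 0.001, 0, 0, 0, 0],
  [0.045, 0.001, 0, 0, 0, 0],
  [0.045, 0.001, 0.002, 0, 0, 0],
  [0.045, 0.001, 0.003, 0, 0, 0],
  [0.045, 0.001, 0.003, 0, 0, 0],
  [0.03, 0.002, 0.003, 0, 0, 0],
  [0.018, 0.001, 0.003, 0, 0, 0],
  [0, 0, 0, 0, 0, 0],
  [0, 0, 0, 0, 0, 0],
])

```text
time: 53.0
eef_pos: [0.4767, -0.3918, 0.2175]
eef_rot: [-3.137, -0.162, 0.001]
force: [-1.0, -0.3, -1.0]
grip_width: 0.0077
```

```bash
python3 plan.py; python3 - <<'E'
from h import *
C={n:snap(n) for n in('wrist','side')}
a=C['wrist']['pixels'];b=C['side']['pixels']
cv2.imwrite('pics/p16.png',cv2.cvtColor(np.hstack([cv2.resize(a,(440,330)),cv2.resize(b[230:340,225:335],(330,330),interpolation=cv2.INTER_CUBIC)]),cv2.COLOR_RGB2BGR))
E
```

```text
t 53.00 pos [ 0.4767 -0.3918  0.2175] ang 5.9 tilt 0.04 w 0.0077 F [-1.  -0.3 -1. ]
```

Call:
arm_command([
  [0, 0, 0.012, 0, 0, 0],
  [0, 0, 0.012, 0, 0, 0],
  [0, 0, 0, 0, 0, 0],
  [0, 0, 0, 0, 0, 0],
])

```text
time: 53.43
eef_pos: [0.476, -0.3919, 0.2101]
eef_rot: [-3.137, -0.161, 0.001]
force: [-0.0, -0.2, -0.3]
grip_width: 0.0079
```

Call:
arm_command([
  [0, 0, 0.008, 0, 0, 0],
  [0, 0, 0, 0, 0, 0],
])

```text
time: 53.6
eef_pos: [0.4763, -0.3919, 0.2079]
eef_rot: [-3.137, -0.161, 0.0]
force: [0.3, 0.2, -1.8]
grip_width: 0.0076
```

Call:
arm_command([
  [0, 0, 0.006, 0, 0, 0],
  [0, 0, 0, 0, 0, 0],
])

```text
time: 53.77
eef_pos: [0.4765, -0.3921, 0.2068]
eef_rot: [3.137, 0.162, 0.0]
force: [0.1, 0.3, 2.3]
grip_width: 0.0076
```

Upward force of 2.3 N appeared at exactly the height where the hole's top edge should meet the peg, so I release and back off upward.

Call:
arm_command([
  [0, 0, 0, 0, 0, 0],
  [0, 0, 0, 0, 0, 0],
  [0, 0, 0, 0, 0, 0],
  [0, 0, 0, 0, 0, 0],
  [0, 0, 0, 0, 0, 0],
  [0, 0, 0, 0, 0, 0],
], jaw=0.5)

```text
time: 54.27
eef_pos: [0.4765, -0.392, 0.2064]
eef_rot: [-3.137, -0.162, 0.0]
force: [0.7, -0.4, -0.1]
grip_width: 0.0233
```

Call:
arm_command([
  [0, 0, -0.02, 0, 0, 0],
  [0, 0, -0.04, 0, 0, 0],
  [0, 0, -0.06, 0, 0, 0],
  [0, 0, -0.1, 0, 0, 0],
  [0, 0, -0.12, 0, 0, 0],
  [0, 0, -0.12, 0, 0, 0],
  [0, 0, -0.12, 0, 0, 0],
  [0, 0, -0.06, 0, 0, 0],
  [-0.03, -0.06, 0, 0, 0, 0],
  [-0.06, -0.12, 0, 0, 0, 0],
  [-0.06, -0.12, 0, 0, 0, 0],
  [-0.06, -0.12, 0, 0, 0, 0],
])

```text
time: 55.27
eef_pos: [0.3999, -0.272, 0.3994]
eef_rot: [3.137, 0.161, 0.001]
force: [0.7, 0.5, 1.1]
grip_width: 0.0236
```

Call:
arm_command([
  [-0.06, -0.12, 0, 0, 0, 0],
  [-0.06, -0.12, 0, 0, 0, 0],
  [-0.06, -0.12, 0, 0, 0, 0],
  [-0.03, -0.06, 0, 0, 0, 0],
  [0, 0, 0, 0, 0, 0],
  [0, 0, 0, 0, 0, 0],
  [0, 0, 0, 0, 0, 0],
])

```text
time: 55.85
eef_pos: [0.3255, -0.1546, 0.3994]
eef_rot: [3.136, 0.162, 0.002]
force: [0.5, -0.3, -0.3]
grip_width: 0.0232
```

```bash
python3 plan.py; python3 - <<'E'
from h import *
np.set_printoptions(precision=4,suppress=True)
C={n:snap(n) for n in('side','top')}
for t in ['tag_hole','tag_grip','bucket_bar','bucket_lip']:
    P={n:models.place_of(n,t) for n in C}
    print(t,{n:[(q['centre'],round(q['p'],2)) for q in P[n][:2]] for n in C})
    if P['side'] and P['top']: print('  ',tri(C['side'],P['side'][0]['centre'],C['top'],P['top'][0]['centre']))
s=C['side']['pixels'];t=C['top']['pixels']
cv2.imwrite('pics/fin.png',cv2.cvtColor(np.hstack([cv2.resize(s[130:330,200:380],(540,600),interpolation=cv2.INTER_CUBIC),cv2.resize(np.rot90(t[95:265,200:440]),(255,600)[::1])]),cv2.COLOR_RGB2BGR))
E
```

```text
t 55.85 pos [ 0.3255 -0.1546  0.3994] ang 5.9 tilt 0.11 w 0.0232 F [ 0.5 -0.3 -0.3]
tag_hole {'side': [([289.8, 296.4], 0.76)], 'top': [([409.7, 204.1], 0.85)]}
   (array([ 0.4774, -0.3901,  0.1534]), np.float64(0.019710131367373023))
tag_grip {'side': [([293.1, 286.2], 0.71), ([297.3, 205.9], 0.68)], 'top': [([413.8, 207.4], 0.66)]}
   (array([ 0.4759, -0.385 ,  0.1976]), np.float64(0.0037422255484989213))
bucket_bar {'side': [([276.6, 153.8], 0.9)], 'top': [([232.6, 156.2], 0.92)]}
   (array([0.5971, 0.1152, 0.2426]), np.float64(0.019394221259990692))
bucket_lip {'side': [([292.5, 202.4], 0.81)], 'top': [([330.6, 171.1], 0.58)]}
   (array([ 0.5599, -0.1421,  0.2695]), np.float64(0.004589741315408296))
```

View pics/fin.png

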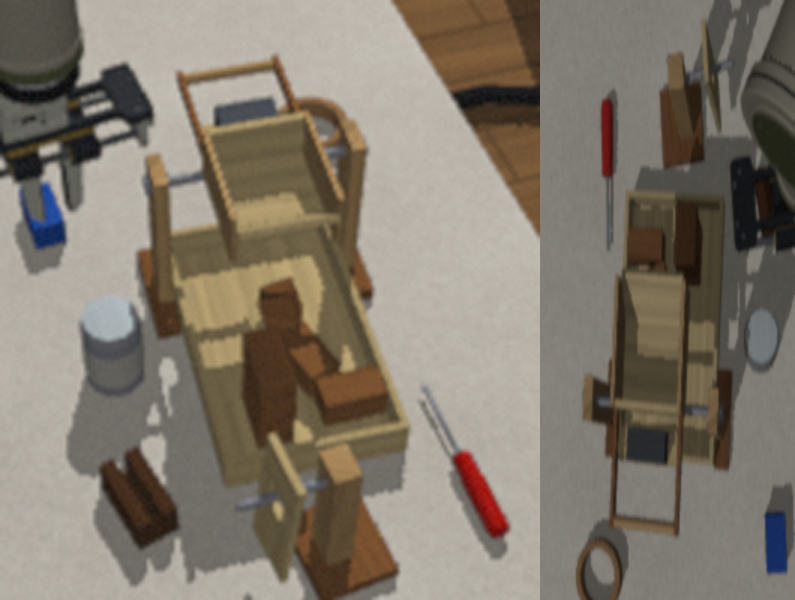

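The tag hangs upright on the peg at (285,500), with the peg through it. The bucket is upright and empty. Three dumped blocks and the stack of three are in the tray, and the can, screwdriver and tape roll are in place. I'm handing in.

```bash
python3 -c "
from bench import hand_in; print(hand_in())"
```

```text
the job is handed in; nothing more can be done
None
```

The job is done and handed in at about 56 s of robot time. `hand_in()` gives no verdict, so the success below is my own reading of the pictures and forces.

- **Bucket test:** I stacked blocks in the bucket one at a time. The third tripped it by itself, with the hand already moving away, and all three landed in the tray.
- **Bucket return:** I led the bar back in a loose cage of the fingers until the bucket sat upright and empty, then lifted the hand clear.
- **Other blocks:** The remaining three went straight into the tray as a stack. One of them had been knocked about 3 cm aside, and the look before that grasp caught it.
- **Tag:** I hung it on the peg by its hole. On lowering, the peg's upward push came at the expected height, and I then let go.

**Last checks:**
- The final side and top pictures show the bucket upright, the tag hanging upright on the peg near its middle, and three dumped blocks plus the stack of three in the tray.
- The can, screwdriver and tape roll look undisturbed, and the hand is clear.

**Disagreement and limits:**
- In the last look, the side and top camera rays for the tag hole and the bucket bar missed each other by about 20 mm. I put this down to network error, since the averaged positions fit what I expected.
- The top block of the stack should have its centre about 105 mm above the tray floor, against the 120 mm limit. I worked that out from the block sizes and did not measure it.

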